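# Riddle transit plugs out of the sample bottles and box the bottles

### The arm

A 7-joint arm with a two-finger parallel gripper is mounted at the origin on the work surface. World frame = base frame: x ahead of the robot, y to its left, z up, the work surface at z = 0. Lengths are in m, angles in rad, forces in N, time in s.
With the tool pointing down it reaches from about 0.4 to 0.875 m from the base axis. Payload 4.4 kg.
Tool frame: the origin (TCP) lies at the very end of the fingers, on their centre line; the grasp point (between the pads) lies 19 mm behind it; z points along the fingers, y is the line along which they close (so a half turn about z gives the same grasp; the last joint's range is limited). The gripper opens to 85 mm and grips with 20 to 120 N. Pads are 22 mm wide; open, the fingers measure 114 mm over their backs; the gripper's body (76 mm by 85 mm) begins 54 mm behind the grasp point. The pads swing forward as they close: fully open they stand 13 mm farther back than shut.
Start: joints at [-1.281, 0.628, 0.038, 1.517, -0.027, 0.996, -0.02], TCP at [0.226, 0.609, 0.231] pointing down, gripper open.
Joint ranges: [-3.06, 3.06], [-0.37, 2.12], [-1.25, 1.32], [0.18, 2.47], [-1.1, 4.24], [0.23, 1.98], [-2.94, 2.94]. Speed limits (rad/s): [2.57, 2.57, 3.14, 3.14, 3.14, 3.14, 3.14].

### API

Orientations are given as a unit quaternion [w, x, y, z].
In Python, from plant import readout, capture, workorder, search_frame, outline_of gives the robot as it stands. The module is installed in compiled form; this text tells all that it offers.
- The arm moves only by the tool arm_command, never from a script. Its argument "deltas" is a list of rows, each an object of numbers: "claw": the gripper's target within -1 to 1 (fully open at 1, half-way at 0, shut at -1); "x", "y", "z": the shift along the tool's x, y, z in m; "wx", "wy", "wz": the turn, a rotation vector about the tool's x, y, z in degrees. In form: [{"claw": .., "x": .., "y": .., "z": .., "wx": .., "wy": .., "wz": ..}, ...]. A call has 1 to 10 rows; each row shifts and turns the commanded pose from where the row before left it, along the tool's axes as they then stand; what a row does not reach is not made up. A row lasts 1/12 s, in which the tool goes at most 41.7 mm and 7.16 degrees, less where a joint would pass 70% of its speed; a pose out of reach is approached as far as the arm can. A call is refused whole if a number of a shift passes 0.0417 or a number of a turn 7.16, either way. A call with a gripper value outside its range is refused whole. The fingers move at their own pace and stop on an object; "grip_force" is the grip in N (left out, the last holds). Time passes only in rows, so rows that do not move let the fingers close. It gives the time, the measured TCP pose, the force, the opening and the grip force at its end, in the units of the state.
- readout.state(): the state, without advancing time (a new reading comes with each control period).
- capture(name): name is "scene" or "top" or "wrist"; returns a dict with "color" (420x560x3 uint8, red, green, blue), "z_map" (420x560 float32, m along the optical axis (not along the pixel's ray), 0 where there is no reading), "camera_matrix" (3x3 intrinsics, pixels), "pose" (4x4, takes a point from camera to world coordinates). Camera axes: x right, y down, z forward; pixel columns grow to the right and rows downward; lengths in m; the calibration is good to about 2 mm. A picture is of the moment at which its call begins.
- workorder.finish_job(): hands the job in; it is judged then, once.
Trained networks look in a picture, given as the dict that the camera call returned (one of the last four; its "shot" number tells which), for a name from the list of things; names that differ only in an ending like _2 or _b are one class to them, and where a whole thing is asked for, a point or a joint stands for the part that bears it (a point fixed in the world has none). Each returns a list of dicts, best first, with "conf" (0 to 1); they miss things now and then, are a little off and sometimes report something else, mostly with a low value. They report only what shows in the picture. A call takes as long as a camera call. They do not tell look-alikes from the thing itself.
- search_frame(target, picture): "location" ([x, y, z] in m, in world coordinates, good to about 4 mm: the middle of the surface that is visible of it).
- outline_of(target, picture): "pixels" (420x560 bool, what is visible of it).
The state is a dict: "t": time; "qpos": joint angles; "dq": joint speeds; "joint_torque": joint torques, N m; "eef_pos": TCP position; "ee_rot": TCP orientation; "contact_force": force on the tool from outside, world axes, zero at the start; "wrist_torque": the same for the moment, N m; "width": finger opening in m; "finger_force": force on a finger pad.
Only numpy, scipy, OpenCV 4.12 (cv2) and the standard library are available. Lean on these libraries where they do the work, as an engineer would, in place of code of your own. Each camera call takes 0.05 s, during which the arm holds its last target. There are 200 camera calls.

### The job

Carry the slotted basket over the white tray and shake it until every orange plug has dropped through into the tray with the bottles still in the basket, then tip those bottles into the cardboard box and stand the basket back on its blue mat. The sample bottles lying on the desk go into the box too, at whatever moment suits. They are glass, so grip them lightly (under 60 N in all), never drop them more than a hand's width or fling them, and leave the label roll and the marker pen where they are.

Things in the scene. Friction and masses are not known exactly. Their poses are not given: they have to be found in the camera images.
- basket: aluminium scoop, open at its front (-x), 213 x 96 mm, 0.35 kg, on the blue mat. Origin on the floor's underside, z up; spans x = -117..+97 mm, inside 87 mm wide, side and back walls 50 mm high. Floor: four slippery 6 mm steel bars along x (top at z = 6) with 21 mm slots, which bottles cannot pass; ahead of x = -75 the bars rise 15 degrees to the lip. No front wall
- handle (a point): centre of the basket's black handle bar, at x = +10, z = 93 mm in the basket's frame: a flat bar across y bridging the side walls, 14 mm thick (x), 26 mm high, 90 mm free length. Grip it from above across the 14 mm, fingers closing along the basket's x, firmly (100 N)
- lip (a point): middle of the basket's front pouring edge, at x = -117, z = 16 mm in the basket's frame. Bottles slide out over it when the front is tipped down 45 to 60 degrees (a little shaking helps)
- mat: blue mat, 260 x 150 x 3 mm, fixed to the desk; origin at the centre of its underside, long side along x. The basket's home.
- tray: white plastic catch tray, fixed, 280 (x) x 170 (y) x 35 mm high, walls and floor 4 mm; origin at the centre of its underside. To the left or to the right.
- box: open cardboard stock box lined in blue, fixed, 270 (x) x 160 (y) x 60 mm high, walls and floor 5 mm; origin at the centre of its underside. On the other side from the tray.
- bottle1: square amber glass sample bottle, white label, black cap (23 mm), lying on its side, 80 mm long, 60 g. Origin on its axis at mid-length; x runs to the cap. The 34 x 34 mm body spans x = -40..+20 mm; grip at x = -10, lightly: both fingers' forces added must stay under 60 N (a 20 N grip is fine). Starts in the basket, lying across it. May be absent (None).
- bottle2: square amber glass sample bottle, white label, black cap (23 mm), lying on its side, 80 mm long, 60 g. Origin on its axis at mid-length; x runs to the cap. The 34 x 34 mm body spans x = -40..+20 mm; grip at x = -10, lightly: both fingers' forces added must stay under 60 N (a 20 N grip is fine). Starts in the basket, lying across it. May be absent (None).
- bottle3: square amber glass sample bottle, white label, black cap (23 mm), lying on its side, 80 mm long, 60 g. Origin on its axis at mid-length; x runs to the cap. The 34 x 34 mm body spans x = -40..+20 mm; grip at x = -10, lightly: both fingers' forces added must stay under 60 N (a 20 N grip is fine). Starts in the basket, lying across it. May be absent (None).
- bottle4: square amber glass sample bottle, white label, black cap (23 mm), lying on its side, 80 mm long, 60 g. Origin on its axis at mid-length; x runs to the cap. The 34 x 34 mm body spans x = -40..+20 mm; grip at x = -10, lightly: both fingers' forces added must stay under 60 N (a 20 N grip is fine). Starts on the bare desk. May be absent (None).
- bottle5: square amber glass sample bottle, white label, black cap (23 mm), lying on its side, 80 mm long, 60 g. Origin on its axis at mid-length; x runs to the cap. The 34 x 34 mm body spans x = -40..+20 mm; grip at x = -10, lightly: both fingers' forces added must stay under 60 N (a 20 N grip is fine). Starts on the bare desk. May be absent (None).
- bottle6: square amber glass sample bottle, white label, black cap (23 mm), lying on its side, 80 mm long, 60 g. Origin on its axis at mid-length; x runs to the cap. The 34 x 34 mm body spans x = -40..+20 mm; grip at x = -10, lightly: both fingers' forces added must stay under 60 N (a 20 N grip is fine). Starts on the bare desk. May be absent (None).
- bottle7: square amber glass sample bottle, white label, black cap (23 mm), lying on its side, 80 mm long, 60 g. Origin on its axis at mid-length; x runs to the cap. The 34 x 34 mm body spans x = -40..+20 mm; grip at x = -10, lightly: both fingers' forces added must stay under 60 N (a 20 N grip is fine). Starts on the bare desk. May be absent (None).
- plug1: orange plastic transit plug with a red end, a rod 13 mm in diameter and 30 mm long, 10 g; origin at its centre, x along it. Starts lying across the basket's floor bars; falls through a slot once shaken sideways or askew. May be absent (None).
- plug2: orange plastic transit plug with a red end, a rod 13 mm in diameter and 30 mm long, 10 g; origin at its centre, x along it. Starts lying across the basket's floor bars; falls through a slot once shaken sideways or askew. May be absent (None).
- plug3: orange plastic transit plug with a red end, a rod 13 mm in diameter and 30 mm long, 10 g; origin at its centre, x along it. Starts lying across the basket's floor bars; falls through a slot once shaken sideways or askew. May be absent (None).
- plug4: orange plastic transit plug with a red end, a rod 13 mm in diameter and 30 mm long, 10 g; origin at its centre, x along it. Starts lying across the basket's floor bars; falls through a slot once shaken sideways or askew. May be absent (None).
- plug5: orange plastic transit plug with a red end, a rod 13 mm in diameter and 30 mm long, 10 g; origin at its centre, x along it. Starts lying across the basket's floor bars; falls through a slot once shaken sideways or askew. May be absent (None).
- tape: bystander: roll of paper labels standing flat, 84 mm across, 45 mm high; origin under its centre. Leave alone.
- marker: bystander: yellow marker pen, 130 mm long, 18 mm thick, lying along its x; origin under its middle. Leave alone.
Mind the look-alikes: they are no part of the job. What is shaped like the bottle5 but green or red is not meant.

How it is judged:
On the way, in this order (a step that is already met when the one before it is completed fails the run):
1. the basket is carried above the tray (horizontal distance between basket and tray below 0.12 m and height (world z) of basket above 0.03 m), for 0.1 s.
2. every plug lies in the tray while the basket's own bottles are still in the basket (x of plug1 in the frame of tray between -0.137 and 0.137 m and y of plug1 in the frame of tray between -0.082 and 0.082 m and z of plug1 in the frame of tray between 0 and 0.035 m and x of plug2 in the frame of tray between -0.137 and 0.137 m and y of plug2 in the frame of tray between -0.082 and 0.082 m and z of plug2 in the frame of tray between 0 and 0.035 m and x of plug3 in the frame of tray between -0.137 and 0.137 m and y of plug3 in the frame of tray between -0.082 and 0.082 m and z of plug3 in the frame of tray between 0 and 0.035 m and x of plug4 in the frame of tray between -0.137 and 0.137 m and y of plug4 in the frame of tray between -0.082 and 0.082 m and z of plug4 in the frame of tray between 0 and 0.035 m and x of plug5 in the frame of tray between -0.137 and 0.137 m and y of plug5 in the frame of tray between -0.082 and 0.082 m and z of plug5 in the frame of tray between 0 and 0.035 m and x of bottle1 in the frame of basket between -0.115 and 0.115 m and y of bottle1 in the frame of basket between -0.048 and 0.048 m and z of bottle1 in the frame of basket between 0 and 0.085 m and x of bottle2 in the frame of basket between -0.115 and 0.115 m and y of bottle2 in the frame of basket between -0.048 and 0.048 m and z of bottle2 in the frame of basket between 0 and 0.085 m and x of bottle3 in the frame of basket between -0.115 and 0.115 m and y of bottle3 in the frame of basket between -0.048 and 0.048 m and z of bottle3 in the frame of basket between 0 and 0.085 m), for 0.2 s.
3. the basket's own bottles are in the box (x of bottle1 in the frame of box between -0.132 and 0.132 m and y of bottle1 in the frame of box between -0.077 and 0.077 m and z of bottle1 in the frame of box between 0 and 0.1 m and x of bottle2 in the frame of box between -0.132 and 0.132 m and y of bottle2 in the frame of box between -0.077 and 0.077 m and z of bottle2 in the frame of box between 0 and 0.1 m and x of bottle3 in the frame of box between -0.132 and 0.132 m and y of bottle3 in the frame of box between -0.077 and 0.077 m and z of bottle3 in the frame of box between 0 and 0.1 m), for 0.2 s.
At the end, for the whole second after the job is handed in: All plugs lie inside the tray (below its rim); all bottles, from the basket and from the desk, lie inside the box (centre at most 100 mm above its underside); the basket stands level on the blue mat, its origin within 50 mm of the mat's centre; everything is at rest (all of step 3 and x of plug1 in the frame of tray between -0.137 and 0.137 m and y of plug1 in the frame of tray between -0.082 and 0.082 m and z of plug1 in the frame of tray between 0 and 0.035 m and x of plug2 in the frame of tray between -0.137 and 0.137 m and y of plug2 in the frame of tray between -0.082 and 0.082 m and z of plug2 in the frame of tray between 0 and 0.035 m and x of plug3 in the frame of tray between -0.137 and 0.137 m and y of plug3 in the frame of tray between -0.082 and 0.082 m and z of plug3 in the frame of tray between 0 and 0.035 m and x of plug4 in the frame of tray between -0.137 and 0.137 m and y of plug4 in the frame of tray between -0.082 and 0.082 m and z of plug4 in the frame of tray between 0 and 0.035 m and x of plug5 in the frame of tray between -0.137 and 0.137 m and y of plug5 in the frame of tray between -0.082 and 0.082 m and z of plug5 in the frame of tray between 0 and 0.035 m and x of bottle4 in the frame of box between -0.132 and 0.132 m and y of bottle4 in the frame of box between -0.077 and 0.077 m and z of bottle4 in the frame of box between 0 and 0.1 m and x of bottle5 in the frame of box between -0.132 and 0.132 m and y of bottle5 in the frame of box between -0.077 and 0.077 m and z of bottle5 in the frame of box between 0 and 0.1 m and x of bottle6 in the frame of box between -0.132 and 0.132 m and y of bottle6 in the frame of box between -0.077 and 0.077 m and z of bottle6 in the frame of box between 0 and 0.1 m and x of bottle7 in the frame of box between -0.132 and 0.132 m and y of bottle7 in the frame of box between -0.077 and 0.077 m and z of bottle7 in the frame of box between 0 and 0.1 m and linear speed of each of bottle1, bottle2, bottle3, bottle4, bottle5, bottle6, bottle7, plug1, plug2, plug3, plug4, plug5, basket below 0.03 m/s and horizontal distance between basket and mat below 0.05 m and angle between basket's own z axis and vertical below 0.1 rad and z of basket in the frame of mat below 0.012 m); the robot touches nothing.
It fails at once if a glass bottle is squeezed or pressed by the fingers with 60 N or more (contact force between the fingers and bottle1 above 60 N or contact force between the fingers and bottle2 above 60 N or contact force between the fingers and bottle3 above 60 N or contact force between the fingers and bottle4 above 60 N or contact force between the fingers and bottle5 above 60 N or contact force between the fingers and bottle6 above 60 N or contact force between the fingers and bottle7 above 60 N).
It fails at once if a bottle is dropped from a height or flung (faster than 1.8 m/s) (linear speed of any of bottle1, bottle2, bottle3, bottle4, bottle5, bottle6, bottle7 above 1.8 m/s).
It fails at once if the label roll or the marker is moved more than 50 mm (distance of any of tape, marker from where it was at the start of the episode above 0.05 m).
Of bottle1, bottle2, bottle3 only 2 to 3 are there at a start; the rules pass over those that are not, and their reading is None.
Of plug1, plug2, plug3, plug4, plug5 only 3 to 5 are there at a start; the rules pass over those that are not, and their reading is None.
Of bottle4, bottle5, bottle6, bottle7 only 3 to 4 are there at a start; the rules pass over those that are not, and their reading is None.
At some moment in a run one of bottle4, bottle5, bottle6, bottle7 may be knocked a few centimetres aside while the robot is not near it.
It also fails if it takes over 208 s, if anything falls off the work surface, if the arm or the gripper's body presses on something with over 40 N, if the wrist force passes 120 N, or if a joint passes its speed limit or range.

## Working session

There is one attempt and no reset: what is moved stays moved. The work goes in short steps, Python scripts to look and compute and a tool call to move; the robot and the scene stay as the last step left them, time stands still between calls to the robot, and variables do not carry over. Pictures are saved under pics/ and viewed, at most 14 in all, crops included, and the job is handed in when it is done.

Besides the shell and the picture viewer there is one more tool, called after "Request:" by a JSON object that holds its "method" and its "body". arm_command: Moves the arm, as the interface text tells. Its arguments: {"type":"object","properties":{"deltas":{"type":"array"},"grip_force":{"type":"number"}},"required":["deltas"]}

```bash
mkdir -p pics
cat > h.py <<'E'
import numpy as np, cv2
from plant import readout, capture, workorder, search_frame, outline_of
def save(p,n): cv2.imwrite('pics/'+n, p['color'][:,:,::-1])
def world(p,mask):
    v,u=np.nonzero(mask&(p['z_map']>0)); z=p['z_map'][v,u]; K=p['camera_matrix']
    c=np.stack([(u-K[0,2])*z/K[0,0],(v-K[1,2])*z/K[1,1],z,np.ones_like(z)])
    return (p['pose']@c)[:3].T
def pix(p,w):
    c=np.linalg.inv(p['pose'])@np.append(w,1); q=p['camera_matrix']@c[:3]; return (q[:2]/q[2]).round().astype(int)
E
python3 - <<'E'
from h import *
s=readout.state(); print(s)
p=capture('top'); save(p,'top0.png'); print(p['pose'],p['camera_matrix'])
for n in ['basket','handle','lip','mat','tray','box','bottle1','plug1','tape','marker']:
    for d in search_frame(n,p): print(n,np.round(d['conf'],2),np.round(d['location'],3),pix(p,d['location']))
E
```

```text
{'t': 0.0, 'qpos': array([-1.28080136,  0.6293575 ,  0.03844634,  1.5183807 , -0.02699543,
        0.99628202, -0.01996958]), 'dq': array([-1.67007969e-03, -1.69252068e-03,  7.33673445e-04,  3.25542952e-04,
        5.13884371e-05, -6.22856193e-04, -1.46071795e-03]), 'joint_torque': array([ 1.21529803e-03, -5.63410842e+01,  1.22691169e+00, -1.93440932e+01,
        1.10883848e-02,  1.02746522e-02,  4.60771858e-06]), 'eef_pos': array([0.22617632, 0.60871048, 0.23037773]), 'ee_rot': array([-1.52977953e-04,  1.76946245e-01,  9.84220054e-01, -9.42358886e-04]), 'contact_force': array([ 0.37266805, -0.1615611 ,  0.44038637]), 'wrist_torque': array([-0.00833281, -0.04089849, -0.01618131]), 'finger_force': 0.0, 'width': 0.08564581865011749}
[[-0.02596305 -0.99526287  0.09368959  0.3651667 ]
 [-0.9996393   0.02520413 -0.00927473  0.01682962]
 [ 0.00686943 -0.09389659 -0.99555826  1.17244917]
 [ 0.          0.          0.          1.        ]] [[427.25162273   0.         281.26673155]
 [  0.         427.25162273 204.68706426]
 [  0.           0.           1.        ]]
basket 0.57 [ 0.606 -0.02  
[... 230 characters left out ...]
16]
box 0.83 [0.456 0.363 0.006] [151 215]
box 0.4 [ 0.436 -0.369  0.005] [418 215]
bottle1 0.93 [ 0.209 -0.27   0.035] [389 302]
bottle1 0.92 [0.619 0.166 0.038] [221 152]
bottle1 0.9 [ 0.556 -0.015  0.042] [288 173]
bottle1 0.78 [0.451 0.185 0.035] [214 214]
bottle1 0.76 [ 0.308 -0.175  0.035] [351 265]
bottle1 0.65 [ 0.584 -0.163  0.038] [343 162]
bottle1 0.58 [ 0.441 -0.167  0.031] [346 215]
bottle1 0.57 [ 0.606 -0.016  0.031] [288 156]
bottle1 0.54 [ 0.602 -0.021  0.043] [290 156]
plug1 0.47 [0.58  0.014 0.024] [277 166]
plug1 0.38 [ 0.582 -0.012  0.021] [287 165]
tape 0.96 [ 0.721 -0.192  0.046] [352 111]
tape 0.59 [0.393 0.022 0.017] [276 235]
marker 0.81 [0.393 0.025 0.019] [275 235]
```

View pics/top0.png

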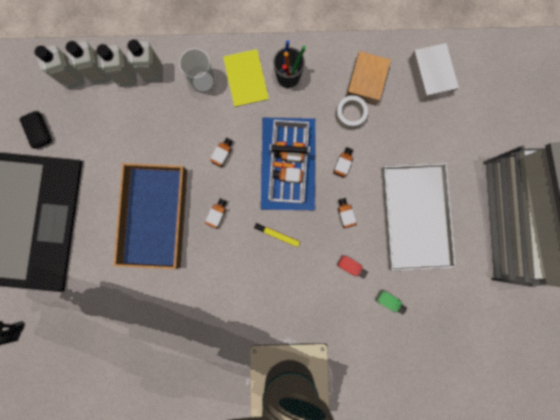

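Run:
```python
from h import *
p=capture('top')
im=cv2.resize(p['color'][90:330,140:440,::-1],(800,640),interpolation=cv2.INTER_CUBIC)
cv2.imwrite('pics/crop0.png',im[:600])
p=capture('top')
hsv=cv2.cvtColor(p['color'],cv2.COLOR_RGB2HSV)
for n in ['bottle1','tray','box','mat','basket']:
    for d in outline_of(n,p):
        m=d['pixels']; w=world(p,m)
        if len(w)<20: continue
        if n=='bottle1':
            t=w[w[:,2]>np.percentile(w[:,2],90)-0.012]
        elif n in('tray','box'): t=w[w[:,2]>0.02]
        else: t=w
        r=cv2.minAreaRect((t[:,:2]*1000).astype(np.float32))
        print(n,round(d['conf'],2),np.round(r[0]),np.round(r[1]),round(r[2],1),'zmax',np.percentile(w[:,2],95).round(3),'hue/sat',np.median(hsv[m],0), 'px',np.argwhere(m).mean(0).round()[::-1])
w=world(p,np.ones((420,560),bool)); b=w[(w[:,2]>.08)&(w[:,2]<.115)&(abs(w[:,0]-.6)<.15)&(abs(w[:,1])<.1)]
r=cv2.minAreaRect((b[:,:2]*1000).astype(np.float32));print('handle',r,len(b),b[:,2].max(), b.mean(0))
```

```text
bottle1 0.93 [554. -11.] [76. 34.] 84.6 zmax 0.047 hue/sat [ 13.  19. 171.] px [288. 175.]
bottle1 0.92 [456. 179.] [35. 78.] 62.7 zmax 0.038 hue/sat [ 12.  22. 176.] px [216. 214.]
bottle1 0.91 [ 206. -280.] [80. 33.] 57.8 zmax 0.039 hue/sat [ 62. 108. 152.] px [390. 301.]
bottle1 0.78 [ 588. -168.] [35. 81.] 65.4 zmax 0.038 hue/sat [ 11.  24. 164.] px [344. 162.]
bottle1 0.73 [ 302. -180.] [80. 35.] 58.4 zmax 0.038 hue/sat [  1. 151. 177.] px [351. 266.]
bottle1 0.65 [625. 163.] [36. 80.] 59.8 zmax 0.038 hue/sat [ 12.   27.  158.5] px [222. 152.]
bottle1 0.59 [ 449. -167.] [79. 34.] 13.3 zmax 0.038 hue/sat [ 12.  24. 170.] px [346. 213.]
bottle1 0.51 [602. -15.] [76. 18.] 82.1 zmax 0.047 hue/sat [ 13.  40. 139.] px [289. 156.]
tray 0.72 [ 434. -362.] [279. 172.] 1.2 zmax 0.035 hue/sat [150.   4. 195.] px [418. 216.]
tray 0.68 [456. 180.] [35. 76.] 64.0 zmax 0.038 hue/sat [ 12.   18.5 180. ] px [216. 214.]
box 0.8 [452. 353.] [163. 271.] 85.7 zmax 0.061 hue/sat [111. 123. 112.] px [151. 216.]
mat 0.83 [592. -15.] [153. 260.] 87.8 zmax 0.01 hue/sat [109. 154. 135.] px [287. 167.]
mat 0.52 [451. 363.] [185. 276.] 84.9 zmax 0.06 hue/sat [111. 123. 112.] px [151. 216.]
basket 0.74 [590. -19.] [106. 215.] 85.1 zmax 0.111 hue/sat [120.  19. 126.] px [289. 156.]
handle ((609.4152221679688, -17.77456283569336), (100.22921752929688, 15.022327423095703), 84.61048126220703) 291 0.11463699506828395 [ 0.60772174 -0.01709638  0.10620745]
```

The top view shows the mat and basket at (289,160), the box at (151,216) and the tray at (418,216). The amber desk bottles are at (222,152), (216,214), (344,162) and (346,213). The red bottle at (351,266) and the green one at (390,301) are look-alikes, as are the bottles at the back left. The crop should confirm this.

View pics/crop0.png

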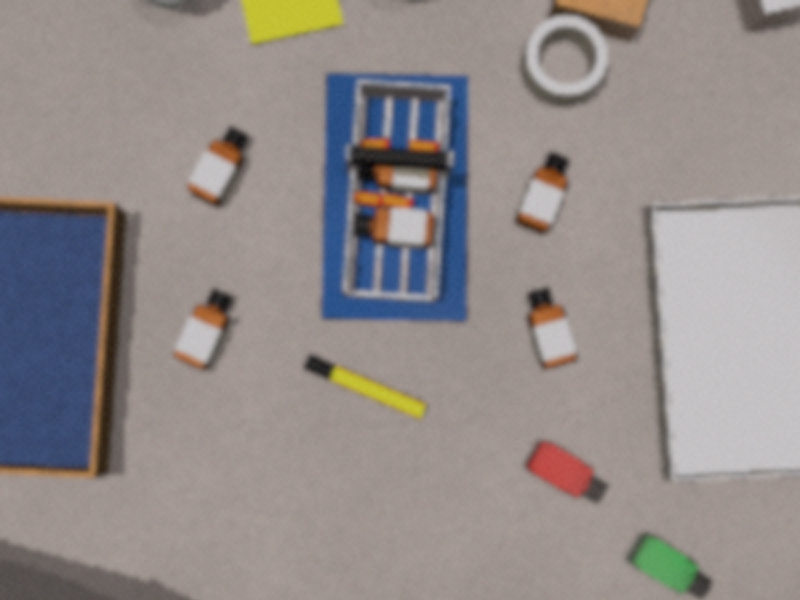

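```bash
cat >> h.py <<'E'
from scipy.spatial.transform import Rotation as R, Slerp
import json
def down(yaw,tilt=0):
    """tool y at world yaw (deg), pointing down; tilt>0 (deg): basket front (-y_t) down"""
    b=R.from_matrix(np.array([[0,1,0],[1,0,0],[0,0,-1.]]).T)   # x_t=+Y,y_t=+X,z_t=-Z
    return R.from_euler('z',yaw,degrees=True)*R.from_euler('y',-tilt,degrees=True)*b
def cur():
    s=readout.state(); q=s['ee_rot']; return s['eef_pos'],R.from_quat([q[1],q[2],q[3],q[0]])
def plan(wps,claw=None,step=38,deg=6.5,start=None):
    """wps: list of (pos,rot[,nrows]); prints rows in tool axes, ramped"""
    p,r=start or cur(); rows=[]
    for w in wps:
        P,Q=np.array(w[0]),w[1]; d=np.linalg.norm(P-p)*1000; a=(r.inv()*Q).magnitude()*57.3
        n=w[2] if len(w)>2 else int(np.ceil(max(d/step,a/deg,1)))
        p0,r0=p,r; S=Slerp([0,1],R.concatenate([r0,Q]))
        for k in range(1,n+1):
            f=k/n; dl=(r.inv().apply(p0+(P-p0)*f-p)).round(3); dr=((r.inv()*S(f)).as_rotvec()*57.2958).round(1)
            p=p+r.apply(dl); r=r*R.from_rotvec(dr/57.2958)
            row={k:float(v) for k,v in zip(['x','y','z','wx','wy','wz'],[*dl,*dr]) if v}
            if claw is not None: row['claw']=claw
            rows.append(row)
    print(len(rows))
    for i in range(0,len(rows),10): print(json.dumps(rows[i:i+10]))
    return p,r
E
python3 - <<'E'
from h import *
print(cur()[1].as_matrix().round(3),down(69.6).as_matrix().round(3))
plan([([.45,.3,.26],down(33)),([.609,-.018,.16],down(-5)),([.609,-.018,.1],down(-5))],claw=1)
E
```

```text
[[-0.937  0.348 -0.   ]
 [ 0.348  0.937  0.   ]
 [ 0.     0.    -1.   ]] [[-0.937  0.349  0.   ]
 [ 0.349  0.937  0.   ]
 [ 0.     0.    -1.   ]]
23
[{"x": -0.029, "y": -0.019, "z": -0.003, "wz": 3.3, "claw": 1}, {"x": -0.03, "y": -0.018, "z": -0.002, "wz": 3.4, "claw": 1}, {"x": -0.031, "y": -0.016, "z": -0.003, "wz": 3.3, "claw": 1}, {"x": -0.031, "y": -0.014, "z": -0.002, "wz": 3.3, "claw": 1}, {"x": -0.033, "y": -0.012, "z": -0.003, "wz": 3.3, "claw": 1}, {"x": -0.033, "y": -0.01, "z": -0.003, "wz": 3.4, "claw": 1}, {"x": -0.034, "y": -0.008, "z": -0.002, "wz": 3.3, "claw": 1}, {"x": -0.034, "y": -0.007, "z": -0.003, "wz": 3.3, "claw": 1}, {"x": -0.034, "y": -0.004, "z": -0.002, "wz": 3.4, "claw": 1}, {"x": -0.035, "y": -0.002, "z": -0.003, "wz": 3.3, "claw": 1}]
[{"x": -0.035, "z": -0.003, "wz": 3.3, "claw": 1}, {"x": -0.035, "y": -0.004, "z": 0.01, "wz": 3.8, "claw": 1}, {"x": -0.036, "y": -0.002, "z": 0.01, "wz": 3.8, "claw": 1}, {"x": -0.035, "y": 0.001, "z": 0.01, "wz": 3.8, "claw": 1}, {"x": -0.036, "y": 0.003, "z": 0.01, "wz": 3.8, "claw": 1}, {"x": -0.035, "y": 0.005, "z": 0.01, "wz": 3.8, "claw": 1}, {"x": -0.034, "y": 0.008, "z": 0.01, "wz": 3.8, "claw": 1}, {"x": -0.035, "y": 0.01, "z": 0.01, "wz": 3.8, "claw": 1}, {"x": -0.033, "y": 0.012, "z": 0.01, "wz": 3.8, "claw": 1}, {"x": -0.032, "y": 0.015, "z": 0.01, "wz": 3.8, "claw": 1}]
[{"x": -0.032, "y": 0.016, "z": 0.01, "wz": 3.8, "claw": 1}, {"z": 0.03, "claw": 1}, {"z": 0.03, "claw": 1}]
```

The crop shows four amber desk bottles with caps pointing to the image top: (217,165), (205,330), (543,193) and (552,328). They fit the description; the red one (560,468) and the green one (665,563) do not. In the basket there are two bottles and at least three plugs, and the open front faces the robot. I'm moving to the handle now.

Request:
{"method": "arm_command", "body": {"deltas": [{"x": -0.029, "y": -0.019, "z": -0.003, "wz": 3.3, "claw": 1}, {"x": -0.03, "y": -0.018, "z": -0.002, "wz": 3.4, "claw": 1}, {"x": -0.031, "y": -0.016, "z": -0.003, "wz": 3.3, "claw": 1}, {"x": -0.031, "y": -0.014, "z": -0.002, "wz": 3.3, "claw": 1}, {"x": -0.033, "y": -0.012, "z": -0.003, "wz": 3.3, "claw": 1}, {"x": -0.033, "y": -0.01, "z": -0.003, "wz": 3.4, "claw": 1}, {"x": -0.034, "y": -0.008, "z": -0.002, "wz": 3.3, "claw": 1}, {"x": -0.034, "y": -0.007, "z": -0.003, "wz": 3.3, "claw": 1}, {"x": -0.034, "y": -0.004, "z": -0.002, "wz": 3.4, "claw": 1}, {"x": -0.035, "y": -0.002, "z": -0.003, "wz": 3.3, "claw": 1}]}}

```text
invalid input
```

Request:
{"method": "arm_command", "body": {"deltas": [{"x": -0.035, "z": -0.003, "wz": 3.3, "claw": 1}, {"x": -0.035, "y": -0.004, "z": 0.01, "wz": 3.8, "claw": 1}, {"x": -0.036, "y": -0.002, "z": 0.01, "wz": 3.8, "claw": 1}, {"x": -0.035, "y": 0.001, "z": 0.01, "wz": 3.8, "claw": 1}, {"x": -0.036, "y": 0.003, "z": 0.01, "wz": 3.8, "claw": 1}, {"x": -0.035, "y": 0.005, "z": 0.01, "wz": 3.8, "claw": 1}, {"x": -0.034, "y": 0.008, "z": 0.01, "wz": 3.8, "claw": 1}, {"x": -0.035, "y": 0.01, "z": 0.01, "wz": 3.8, "claw": 1}, {"x": -0.033, "y": 0.012, "z": 0.01, "wz": 3.8, "claw": 1}, {"x": -0.032, "y": 0.015, "z": 0.01, "wz": 3.8, "claw": 1}]}}

```text
invalid input
```

Request:
{"method": "arm_command", "body": {"deltas": [{"x": -0.032, "y": 0.016, "z": 0.01, "wz": 3.8, "claw": 1}, {"z": 0, "claw": 1}, {"z": 0, "claw": 1}]}}

```text
invalid input
```

Run:
```python
from h import *
p,r=cur();print(p,r.as_matrix().round(3))
w=capture('wrist'); save(w,'w1.png')
a=world(w,np.ones((420,560),bool)); b=a[(a[:,2]>.08)&(a[:,2]<.118)&(abs(a[:,0]-.6)<.06)&(abs(a[:,1]+.018)<.07)]
print('handle',cv2.minAreaRect((b[:,:2]*1000).astype(np.float32)) if len(b)>5 else 0,len(b),np.percentile(b[:,2],95))
```

```text
[0.22641806 0.60930593 0.23132064] [[-0.937  0.348 -0.   ]
 [ 0.348  0.937  0.   ]
 [ 0.     0.    -1.   ]]Traceback (most recent call last):
  File "<stdin>", line 5, in <module>
    return _quantile_unchecked(
        a, q, axis, out, overwrite_input, method, keepdims, weights)
    return _ureduce(a,
                    func=_quantile_ureduce_func,
    ...<5 lines>...
                    overwrite_input=overwrite_input,
                    method=method)
    r = func(a, **kwargs)
    result = _quantile(arr,
                       quantiles=q,
    ...<2 lines>...
                       out=out,
                       weights=wgt)
    slices_having_nans = np.isnan(arr[-1, ...])
                                  ~~~^^^^^^^^^
IndexError: index -1 is out of bounds for axis 0 with size 0
```

```bash
sed -i "s/ if v}/}/; s/float(v) for k,v in zip/float(v)+0.0 for k,v in zip/" h.py; sed -i "s/json.dumps(rows\[i:i+10\])/json.dumps(rows[i:i+10]).replace('0.0,','0,').replace(': ',':').replace(', ',',')/" h.py
python3 - <<'E'
from h import *
plan([([.45,.3,.26],down(33)),([.609,-.018,.16],down(-5))],claw=1,step=40)
E
```

```text
20
[{"x":-0.032,"y":-0.021,"z":-0.003,"wx":0,"wy":0,"wz":3.7,"claw":1},{"x":-0.033,"y":-0.019,"z":-0.003,"wx":0,"wy":0,"wz":3.6,"claw":1},{"x":-0.034,"y":-0.017,"z":-0.003,"wx":0,"wy":0,"wz":3.7,"claw":1},{"x":-0.035,"y":-0.015,"z":-0.002,"wx":0,"wy":0,"wz":3.6,"claw":1},{"x":-0.036,"y":-0.013,"z":-0.003,"wx":0,"wy":0,"wz":3.7,"claw":1},{"x":-0.037,"y":-0.01,"z":-0.003,"wx":0,"wy":0,"wz":3.7,"claw":1},{"x":-0.037,"y":-0.008,"z":-0.003,"wx":0,"wy":0,"wz":3.6,"claw":1},{"x":-0.038,"y":-0.005,"z":-0.003,"wx":0,"wy":0,"wz":3.7,"claw":1},{"x":-0.038,"y":-0.003,"z":-0.003,"wx":0,"wy":0,"wz":3.7,"claw":1},{"x":-0.038,"y":0,"z":-0.003,"wx":0,"wy":0,"wz":3.6,"claw":1}]
[{"x":-0.035,"y":-0.004,"z":0.01,"wx":0,"wy":0,"wz":3.8,"claw":1},{"x":-0.036,"y":-0.002,"z":0.01,"wx":0,"wy":0,"wz":3.8,"claw":1},{"x":-0.035,"y":0.001,"z":0.01,"wx":0,"wy":0,"wz":3.8,"claw":1},{"x":-0.036,"y":0.003,"z":0.01,"wx":0,"wy":0,"wz":3.8,"claw":1},{"x":-0.035,"y":0.005,"z":0.01,"wx":0,"wy":0,"wz":3.8,"claw":1},{"x":-0.035,"y":0.008,"z":0.01,"wx":0,"wy":0,"wz":3.8,"claw":1},{"x":-0.034,"y":0.01,"z":0.01,"wx":0,"wy":0,"wz":3.8,"claw":1},{"x":-0.033,"y":0.012,"z":0.01,"wx":0,"wy":0,"wz":3.8,"claw":1},{"x":-0.033,"y":0.015,"z":0.01,"wx":0,"wy":0,"wz":3.8,"claw":1},{"x":-0.031,"y":0.016,"z":0.01,"wx":0,"wy":0,"wz":3.8,"claw":1}]
```

Request:
{"method": "arm_command", "body": {"deltas": [{"claw": 1, "x": 0, "y": 0, "z": -0.01, "wx": 0, "wy": 0, "wz": 0}]}}

```text
t: 1.03
eef_pos: [0.2259, 0.608, 0.2397]
ee_rot: [-0.0, 0.177, 0.984, -0.002]
contact_force: [-0.0, -0.0, 0.1]
width: 0.0854
finger_force: 0.0
```

Request:
{"method": "arm_command", "body": {"deltas": [{"x": -0.032, "y": -0.021, "z": -0.003, "wx": 0, "wy": 0, "wz": 3.7, "claw": 1}, {"x": -0.033, "y": -0.019, "z": -0.003, "wx": 0, "wy": 0, "wz": 3.6, "claw": 1}, {"x": -0.034, "y": -0.017, "z": -0.003, "wx": 0, "wy": 0, "wz": 3.7, "claw": 1}, {"x": -0.035, "y": -0.015, "z": -0.002, "wx": 0, "wy": 0, "wz": 3.6, "claw": 1}, {"x": -0.036, "y": -0.013, "z": -0.003, "wx": 0, "wy": 0, "wz": 3.7, "claw": 1}, {"x": -0.037, "y": -0.01, "z": -0.003, "wx": 0, "wy": 0, "wz": 3.7, "claw": 1}, {"x": -0.037, "y": -0.008, "z": -0.003, "wx": 0, "wy": 0, "wz": 3.6, "claw": 1}, {"x": -0.038, "y": -0.005, "z": -0.003, "wx": 0, "wy": 0, "wz": 3.7, "claw": 1}, {"x": -0.038, "y": -0.003, "z": -0.003, "wx": 0, "wy": 0, "wz": 3.7, "claw": 1}, {"x": -0.038, "y": 0, "z": -0.003, "wx": 0, "wy": 0, "wz": 3.6, "claw": 1}]}}

```text
t: 1.87
eef_pos: [0.4511, 0.2991, 0.2716]
ee_rot: [0.0, 0.478, 0.878, 0.001]
contact_force: [1.0, -0.9, -0.1]
width: 0.0849
finger_force: 0.0
```

Request:
{"method": "arm_command", "body": {"deltas": [{"x": -0.035, "y": -0.004, "z": 0.01, "wx": 0, "wy": 0, "wz": 3.8, "claw": 1}, {"x": -0.036, "y": -0.002, "z": 0.01, "wx": 0, "wy": 0, "wz": 3.8, "claw": 1}, {"x": -0.035, "y": 0.001, "z": 0.01, "wx": 0, "wy": 0, "wz": 3.8, "claw": 1}, {"x": -0.036, "y": 0.003, "z": 0.01, "wx": 0, "wy": 0, "wz": 3.8, "claw": 1}, {"x": -0.035, "y": 0.005, "z": 0.01, "wx": 0, "wy": 0, "wz": 3.8, "claw": 1}, {"x": -0.035, "y": 0.008, "z": 0.01, "wx": 0, "wy": 0, "wz": 3.8, "claw": 1}, {"x": -0.034, "y": 0.01, "z": 0.01, "wx": 0, "wy": 0, "wz": 3.8, "claw": 1}, {"x": -0.033, "y": 0.012, "z": 0.01, "wx": 0, "wy": 0, "wz": 3.8, "claw": 1}, {"x": -0.033, "y": 0.015, "z": 0.01, "wx": 0, "wy": 0, "wz": 3.8, "claw": 1}, {"x": -0.031, "y": 0.016, "z": 0.01, "wx": 0, "wy": 0, "wz": 3.8, "claw": 1}]}}

```text
t: 2.7
eef_pos: [0.6099, -0.0191, 0.1707]
ee_rot: [0.0, 0.738, 0.675, 0.001]
contact_force: [0.5, -0.1, -0.5]
width: 0.0853
finger_force: 0.0
```

Request:
{"method": "arm_command", "body": {"deltas": [{"x": 0, "y": 0, "z": 0, "wx": 0, "wy": 0, "wz": 0, "claw": 1}, {"x": 0, "y": 0, "z": 0, "wx": 0, "wy": 0, "wz": 0, "claw": 1}]}}

```text
t: 2.87
eef_pos: [0.6091, -0.0205, 0.1703]
ee_rot: [0.0, 0.739, 0.674, -0.0]
contact_force: [-0.9, 1.0, -0.4]
width: 0.0852
finger_force: 0.0
```

Run:
```python
from h import *
p,r=cur();print(p,r.as_matrix().round(3))
w=capture('wrist'); save(w,'w2.png')
a=world(w,np.ones((420,560),bool)); b=a[(a[:,2]>.085)&(a[:,2]<.118)&(abs(a[:,0]-.6)<.06)&(abs(a[:,1]+.018)<.07)]
print(len(b))
if len(b)>5: print(cv2.minAreaRect((b[:,:2]*1000).astype(np.float32)) ,np.percentile(b[:,2],95))
```

```text
[ 0.60909416 -0.0204888   0.17026372] [[ 0.091  0.996 -0.   ]
 [ 0.996 -0.091 -0.001]
 [-0.001 -0.    -1.   ]]
3272
((610.1611938476562, -15.962142944335938), (100.62738037109375, 14.017618179321289), 84.7878646850586) 0.11059630335924249
```

View pics/w2.png

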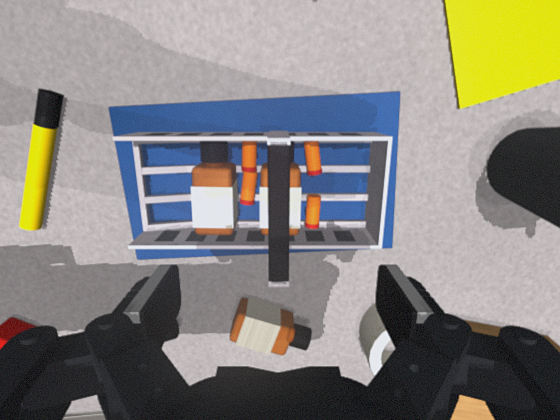

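The wrist view shows two bottles at (215,190) and (280,195). There are four plugs, at (249,155), (249,187), (313,157) and (313,210). The handle is at (278,205). I'll go down, grip it and lift.

Request:
{"method": "arm_command", "body": {"deltas": [{"x": 0.004, "y": 0.001, "z": 0.03, "wx": 0, "wy": 0, "wz": 0, "claw": 1}, {"x": 0, "y": 0, "z": 0.03, "wx": 0, "wy": 0, "wz": 0, "claw": 1}, {"x": 0, "y": 0, "z": 0.025, "wx": 0, "wy": 0, "wz": 0, "claw": 1}, {"x": 0, "y": 0, "z": 0.008, "wx": 0, "wy": 0, "wz": 0, "claw": 1}, {"x": 0, "y": 0, "z": 0, "wx": 0, "wy": 0, "wz": 0, "claw": 1}, {"x": 0, "y": 0, "z": 0, "wx": 0, "wy": 0, "wz": 0, "claw": -1}, {"x": 0, "y": 0, "z": 0, "wx": 0, "wy": 0, "wz": 0, "claw": -1}, {"x": 0, "y": 0, "z": 0, "wx": 0, "wy": 0, "wz": 0, "claw": -1}, {"x": 0, "y": 0, "z": 0, "wx": 0, "wy": 0, "wz": 0, "claw": -1}, {"x": 0, "y": 0, "z": 0, "wx": 0, "wy": 0, "wz": 0, "claw": -1}], "grip_force": 100}}

```text
t: 3.75
eef_pos: [0.6106, -0.0136, 0.0783]
ee_rot: [0.0, 0.737, 0.676, 0.001]
contact_force: [1.2, 0.5, -0.2]
width: 0.0257
finger_force: 0.0
```

Request:
{"method": "arm_command", "body": {"deltas": [{"x": 0, "y": 0, "z": 0, "wx": 0, "wy": 0, "wz": 0, "claw": -1}, {"x": 0, "y": 0, "z": 0, "wx": 0, "wy": 0, "wz": 0, "claw": -1}, {"x": 0, "y": 0, "z": 0, "wx": 0, "wy": 0, "wz": 0, "claw": -1}, {"x": 0, "y": 0, "z": 0, "wx": 0, "wy": 0, "wz": 0, "claw": -1}]}}

```text
t: 4.08
eef_pos: [0.6104, -0.0136, 0.0782]
ee_rot: [0.0, 0.737, 0.676, 0.001]
contact_force: [-0.8, 0.5, 6.1]
width: 0.0125
finger_force: 98.4
```

Run:
```python
from h import *
T=-8
plan([([.61,-.0136,.11],down(-5,T/2),4),([.61,-.0136,.165],down(-5,T),4),([.60,-.03,.18],down(-5,T),2),([.46,-.33,.18],down(-1,T),17),([.446,-.362,.17],down(0,T),4),([.446,-.362,.132],down(0,T),3)],claw=-1)
```

```text
34
[{"x":0,"y":0,"z":-0.008,"wx":1.0,"wy":0,"wz":0,"claw":-1},{"x":0,"y":0,"z":-0.008,"wx":1.0,"wy":0,"wz":0,"claw":-1},{"x":0,"y":-0.001,"z":-0.008,"wx":1.0,"wy":0,"wz":0,"claw":-1},{"x":0,"y":0,"z":-0.008,"wx":1.1,"wy":0,"wz":0,"claw":-1},{"x":0,"y":-0.001,"z":-0.014,"wx":1.0,"wy":0,"wz":0,"claw":-1},{"x":0,"y":-0.001,"z":-0.013,"wx":1.0,"wy":0,"wz":0,"claw":-1},{"x":0,"y":-0.002,"z":-0.014,"wx":1.0,"wy":0,"wz":0,"claw":-1},{"x":0,"y":-0.002,"z":-0.013,"wx":1.0,"wy":0,"wz":0,"claw":-1},{"x":-0.009,"y":-0.005,"z":-0.007,"wx":0,"wy":0,"wz":0,"claw":-1},{"x":-0.008,"y":-0.005,"z":-0.007,"wx":0,"wy":0,"wz":0,"claw":-1}]
[{"x":-0.018,"y":-0.007,"z":0.001,"wx":0,"wy":0,"wz":-0.2,"claw":-1},{"x":-0.019,"y":-0.006,"z":0.001,"wx":0,"wy":-0.1,"wz":-0.3,"claw":-1},{"x":-0.018,"y":-0.007,"z":0.001,"wx":0,"wy":0,"wz":-0.2,"claw":-1},{"x":-0.018,"y":-0.007,"z":0.001,"wx":0,"wy":0,"wz":-0.2,"claw":-1},{"x":-0.018,"y":-0.007,"z":0.001,"wx":0,"wy":-0.1,"wz":-0.3,"claw":-1},{"x":-0.018,"y":-0.007,"z":0.001,"wx":0,"wy":0,"wz":-0.2,"claw":-1},{"x":-0.019,"y":-0.007,"z":0.001,"wx":0,"wy":0,"wz":-0.2,"c
[... 457 characters left out ...]
,"wx":0,"wy":-0.1,"wz":-0.3,"claw":-1},{"x":-0.018,"y":-0.008,"z":0.001,"wx":0,"wy":0,"wz":-0.2,"claw":-1},{"x":-0.017,"y":-0.008,"z":0.001,"wx":0,"wy":-0.1,"wz":-0.2,"claw":-1},{"x":-0.018,"y":-0.007,"z":0.001,"wx":0,"wy":0,"wz":-0.3,"claw":-1},{"x":-0.008,"y":-0.003,"z":0.003,"wx":0,"wy":0,"wz":-0.2,"claw":-1},{"x":-0.008,"y":-0.003,"z":0.003,"wx":0,"wy":-0.1,"wz":-0.3,"claw":-1},{"x":-0.008,"y":-0.003,"z":0.003,"wx":0,"wy":0,"wz":-0.2,"claw":-1}]
[{"x":-0.008,"y":-0.003,"z":0.003,"wx":0,"wy":0,"wz":-0.2,"claw":-1},{"x":0,"y":0.002,"z":0.012,"wx":0,"wy":0,"wz":0,"claw":-1},{"x":0,"y":0.001,"z":0.013,"wx":0,"wy":0,"wz":0,"claw":-1},{"x":0,"y":0.002,"z":0.012,"wx":0,"wy":0,"wz":0,"claw":-1}]
```

Request:
{"method": "arm_command", "body": {"deltas": [{"x": 0, "y": 0, "z": -0.008, "wx": 1, "wy": 0, "wz": 0, "claw": -1}, {"x": 0, "y": 0, "z": -0.008, "wx": 1, "wy": 0, "wz": 0, "claw": -1}, {"x": 0, "y": -0.001, "z": -0.008, "wx": 1, "wy": 0, "wz": 0, "claw": -1}, {"x": 0, "y": 0, "z": -0.008, "wx": 1.1, "wy": 0, "wz": 0, "claw": -1}, {"x": 0, "y": -0.001, "z": -0.014, "wx": 1, "wy": 0, "wz": 0, "claw": -1}, {"x": 0, "y": -0.001, "z": -0.013, "wx": 1, "wy": 0, "wz": 0, "claw": -1}, {"x": 0, "y": -0.002, "z": -0.014, "wx": 1, "wy": 0, "wz": 0, "claw": -1}, {"x": 0, "y": -0.002, "z": -0.013, "wx": 1, "wy": 0, "wz": 0, "claw": -1}, {"x": -0.009, "y": -0.005, "z": -0.007, "wx": 0, "wy": 0, "wz": 0, "claw": -1}, {"x": -0.008, "y": -0.005, "z": -0.007, "wx": 0, "wy": 0, "wz": 0, "claw": -1}]}}

```text
t: 4.92
eef_pos: [0.5991, -0.0302, 0.1785]
ee_rot: [-0.052, 0.735, 0.674, -0.048]
contact_force: [-0.2, -0.9, -6.0]
width: 0.0124
finger_force: 97.8
```

Request:
{"method": "arm_command", "body": {"deltas": [{"x": -0.018, "y": -0.007, "z": 0.001, "wx": 0, "wy": 0, "wz": -0.2, "claw": -1}, {"x": -0.019, "y": -0.006, "z": 0.001, "wx": 0, "wy": -0.1, "wz": -0.3, "claw": -1}, {"x": -0.018, "y": -0.007, "z": 0.001, "wx": 0, "wy": 0, "wz": -0.2, "claw": -1}, {"x": -0.018, "y": -0.007, "z": 0.001, "wx": 0, "wy": 0, "wz": -0.2, "claw": -1}, {"x": -0.018, "y": -0.007, "z": 0.001, "wx": 0, "wy": -0.1, "wz": -0.3, "claw": -1}, {"x": -0.018, "y": -0.007, "z": 0.001, "wx": 0, "wy": 0, "wz": -0.2, "claw": -1}, {"x": -0.019, "y": -0.007, "z": 0.001, "wx": 0, "wy": 0, "wz": -0.2, "claw": -1}, {"x": -0.018, "y": -0.007, "z": 0.001, "wx": 0, "wy": -0.1, "wz": -0.3, "claw": -1}, {"x": -0.018, "y": -0.007, "z": 0.001, "wx": 0, "wy": 0, "wz": -0.2, "claw": -1}, {"x": -0.018, "y": -0.007, "z": 0.001, "wx": 0, "wy": 0, "wz": -0.2, "claw": -1}]}}

```text
t: 5.75
eef_pos: [0.5153, -0.2081, 0.1783]
ee_rot: [-0.052, 0.722, 0.688, -0.049]
contact_force: [0.7, 0.0, -4.9]
width: 0.0126
finger_force: 97.8
```

Request:
{"method": "arm_command", "body": {"deltas": [{"x": -0.018, "y": -0.008, "z": 0.001, "wx": 0, "wy": -0.1, "wz": -0.3, "claw": -1}, {"x": -0.018, "y": -0.007, "z": 0.001, "wx": 0, "wy": 0, "wz": -0.2, "claw": -1}, {"x": -0.018, "y": -0.008, "z": 0.001, "wx": 0, "wy": 0, "wz": -0.2, "claw": -1}, {"x": -0.018, "y": -0.007, "z": 0.001, "wx": 0, "wy": -0.1, "wz": -0.3, "claw": -1}, {"x": -0.018, "y": -0.008, "z": 0.001, "wx": 0, "wy": 0, "wz": -0.2, "claw": -1}, {"x": -0.017, "y": -0.008, "z": 0.001, "wx": 0, "wy": -0.1, "wz": -0.2, "claw": -1}, {"x": -0.018, "y": -0.007, "z": 0.001, "wx": 0, "wy": 0, "wz": -0.3, "claw": -1}, {"x": -0.008, "y": -0.003, "z": 0.003, "wx": 0, "wy": 0, "wz": -0.2, "claw": -1}, {"x": -0.008, "y": -0.003, "z": 0.003, "wx": 0, "wy": -0.1, "wz": -0.3, "claw": -1}, {"x": -0.008, "y": -0.003, "z": 0.003, "wx": 0, "wy": 0, "wz": -0.2, "claw": -1}]}}

```text
t: 6.58
eef_pos: [0.4489, -0.3532, 0.171]
ee_rot: [-0.051, 0.707, 0.704, -0.05]
contact_force: [-0.1, -0.1, -5.4]
width: 0.0126
finger_force: 97.8
```

Request:
{"method": "arm_command", "body": {"deltas": [{"x": -0.008, "y": -0.003, "z": 0.003, "wx": 0, "wy": 0, "wz": -0.2, "claw": -1}, {"x": 0, "y": 0.002, "z": 0.012, "wx": 0, "wy": 0, "wz": 0, "claw": -1}, {"x": 0, "y": 0.001, "z": 0.013, "wx": 0, "wy": 0, "wz": 0, "claw": -1}, {"x": 0, "y": 0.002, "z": 0.012, "wx": 0, "wy": 0, "wz": 0, "claw": -1}, {"x": 0, "y": 0, "z": 0, "wx": 0, "wy": 0, "wz": 0, "claw": -1}, {"x": 0, "y": 0, "z": 0, "wx": 0, "wy": 0, "wz": 0, "claw": -1}]}}

```text
t: 7.08
eef_pos: [0.4457, -0.3605, 0.1306]
ee_rot: [-0.051, 0.705, 0.705, -0.05]
contact_force: [0.2, 1.0, -5.2]
width: 0.0126
finger_force: 98.0
```

Run:
```python
from h import *
p,r=cur();print(p,r.as_matrix().round(3))
w=capture('wrist'); save(w,'w3.png')
for n in ['bottle1','plug1']:
    for d in search_frame(n,w): print(n,round(d['conf'],2),np.round(d['location'],3),pix(w,d['location']))
```

```text
[ 0.44570048 -0.36046845  0.13057612] [[-0.     0.99  -0.143]
 [ 1.     0.001  0.002]
 [ 0.002 -0.143 -0.99 ]]
bottle1 0.88 [ 0.453 -0.35   0.092] [299 221]
bottle1 0.85 [ 0.225 -0.27   0.025] [19 83]
bottle1 0.7 [ 0.29  -0.216  0.016] [91  6]
bottle1 0.66 [ 0.394 -0.363  0.102] [195 243]
plug1 0.89 [ 0.508 -0.382  0.063] [386 257]
plug1 0.82 [ 0.506 -0.338  0.067] [390 193]
plug1 0.61 [ 0.415 -0.335  0.074] [242 187]
```

View pics/w3.png

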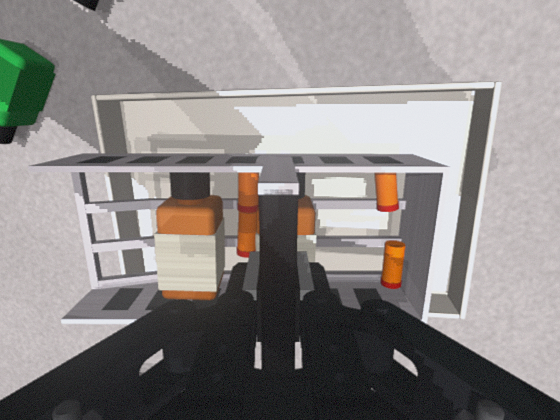

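The view shows both bottles at (190,245) and (300,215) and all four plugs: (247,190), (247,232), (387,190) and (393,263). The basket is over the tray, so I'll shake it.

Request:
{"method": "arm_command", "body": {"deltas": [{"x": 0.012, "y": 0, "z": 0, "wx": 0, "wy": 0, "wz": 3.5, "claw": -1}, {"x": -0.028, "y": 0, "z": 0, "wx": 0, "wy": 0, "wz": -7, "claw": -1}, {"x": 0.028, "y": 0, "z": 0, "wx": 0, "wy": 0, "wz": 7, "claw": -1}, {"x": -0.028, "y": 0, "z": 0, "wx": 0, "wy": 0, "wz": -7, "claw": -1}, {"x": 0.028, "y": 0, "z": 0, "wx": 0, "wy": 0, "wz": 7, "claw": -1}, {"x": -0.028, "y": 0, "z": 0, "wx": 0, "wy": 0, "wz": -7, "claw": -1}, {"x": 0.028, "y": 0, "z": 0, "wx": 0, "wy": 0, "wz": 7, "claw": -1}, {"x": -0.028, "y": 0, "z": 0, "wx": 0, "wy": 0, "wz": -7, "claw": -1}, {"x": 0.016, "y": 0, "z": 0, "wx": 0, "wy": 0, "wz": 3.5, "claw": -1}, {"x": 0, "y": 0, "z": 0, "wx": 0, "wy": 0, "wz": 0, "claw": -1}]}}

```text
t: 8.07
eef_pos: [0.4329, -0.3606, 0.1343]
ee_rot: [-0.05, 0.706, 0.704, -0.049]
contact_force: [-0.2, 1.6, -6.0]
width: 0.0124
finger_force: 99.1
```

```bash
cat >> h.py <<'E'
def look(names=('bottle1','plug1')):
    w=capture('wrist')
    for n in names:
        for d in search_frame(n,w): print(n,round(d['conf'],2),np.round(d['location'],3),pix(w,d['location']))
    return w
E
python3 - <<'E'
from h import *
print(cur()[0]); look(); p=capture('top')
for d in search_frame('plug1',p): print('top',round(d['conf'],2),np.round(d['location'],3))
E
```

```text
[ 0.43291034 -0.36063193  0.13431951]
bottle1 0.96 [ 0.451 -0.354  0.091] [318 225]
bottle1 0.84 [ 0.219 -0.273  0.031] [24 88]
bottle1 0.73 [ 0.287 -0.214  0.019] [102   3]
bottle1 0.64 [ 0.382 -0.364  0.104] [199 244]
bottle1 0.54 [ 0.434 -0.348  0.099] [289 219]
plug1 0.89 [ 0.503 -0.356  0.066] [402 219]
plug1 0.82 [ 0.48  -0.38   0.051] [360 243]
plug1 0.44 [ 0.409 -0.372  0.078] [253 241]
top 0.47 [ 0.488 -0.399  0.015]
```

Request:
{"method": "arm_command", "body": {"deltas": [{"x": 0.015, "y": 0.006, "z": 0, "wx": 0, "wy": 0, "wz": 3.5, "claw": -1}, {"x": -0.035, "y": 0.004, "z": 0, "wx": 0, "wy": 0, "wz": -7, "claw": -1}, {"x": 0.035, "y": 0.002, "z": 0, "wx": 0, "wy": 0, "wz": 7, "claw": -1}, {"x": -0.035, "y": 0.002, "z": 0, "wx": 0, "wy": 0, "wz": -7, "claw": -1}, {"x": 0.035, "y": 0, "z": 0, "wx": 0, "wy": 0, "wz": 7, "claw": -1}, {"x": -0.035, "y": 0.002, "z": 0, "wx": 0, "wy": 0, "wz": -7, "claw": -1}, {"x": 0.035, "y": 0, "z": 0, "wx": 0, "wy": 0, "wz": 7, "claw": -1}, {"x": -0.035, "y": 0.002, "z": 0, "wx": 0, "wy": 0, "wz": -7, "claw": -1}, {"x": 0.035, "y": 0, "z": 0, "wx": 0, "wy": 0, "wz": 7, "claw": -1}, {"x": -0.035, "y": 0.002, "z": 0, "wx": 0, "wy": 0, "wz": -7, "claw": -1}]}}

```text
t: 9.15
eef_pos: [0.4338, -0.3621, 0.1302]
ee_rot: [-0.063, 0.683, 0.726, -0.045]
contact_force: [2.0, 10.7, -8.0]
width: 0.0126
finger_force: 99.2
```

Request:
{"method": "arm_command", "body": {"deltas": [{"x": 0.035, "y": 0.002, "z": 0, "wx": 0, "wy": 0, "wz": 7, "claw": -1}, {"x": -0.035, "y": 0.002, "z": 0, "wx": 0, "wy": 0, "wz": -7, "claw": -1}, {"x": 0.035, "y": 0, "z": 0, "wx": 0, "wy": 0, "wz": 7, "claw": -1}, {"x": -0.035, "y": 0.002, "z": 0, "wx": 0, "wy": 0, "wz": -7, "claw": -1}, {"x": 0.035, "y": 0, "z": 0, "wx": 0, "wy": 0, "wz": 7, "claw": -1}, {"x": -0.035, "y": 0.002, "z": 0, "wx": 0, "wy": 0, "wz": -7, "claw": -1}, {"x": 0.035, "y": 0, "z": 0, "wx": 0, "wy": 0, "wz": 7, "claw": -1}, {"x": -0.015, "y": 0.002, "z": 0, "wx": 0, "wy": 0, "wz": -3.5, "claw": -1}, {"x": 0, "y": 0, "z": 0, "wx": 0, "wy": 0, "wz": 0, "claw": -1}, {"x": 0, "y": 0, "z": 0, "wx": 0, "wy": 0, "wz": 0, "claw": -1}]}}

```text
t: 9.98
eef_pos: [0.4283, -0.3638, 0.1347]
ee_rot: [-0.049, 0.706, 0.705, -0.05]
contact_force: [0.0, -1.1, -3.9]
width: 0.0129
finger_force: 99.3
```

Run:
```python
from h import *
print(cur()[0]); w=look(); save(w,'w4.png'); p=capture('top')
for d in search_frame('plug1',p): print('top',round(d['conf'],2),np.round(d['location'],3))
```

```text
[ 0.42825104 -0.36376979  0.13466129]
bottle1 0.73 [ 0.477 -0.364  0.092] [372 240]
bottle1 0.7 [ 0.213 -0.271  0.034] [18 80]
bottle1 0.62 [ 0.393 -0.362  0.102] [225 235]
plug1 0.66 [ 0.446 -0.363  0.02 ] [321 202]
plug1 0.63 [ 0.426 -0.347  0.101] [281 212]
top 0.74 [0.447 0.186 0.036]
top 0.38 [ 0.531 -0.39   0.014]
```

View pics/w4.png

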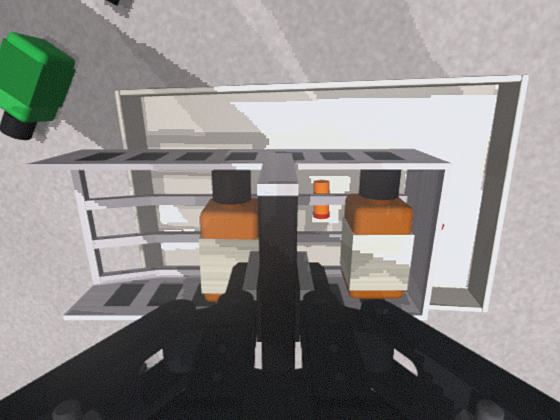

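Two plugs show in the tray, at (321,200) and (443,226), and none is visible in the basket. I'll shake once more and lift to check.

Request:
{"method": "arm_command", "body": {"deltas": [{"x": 0.015, "y": 0.006, "z": 0, "wx": 0, "wy": 0, "wz": 3.5, "claw": -1}, {"x": -0.035, "y": 0.006, "z": 0, "wx": 0, "wy": 0, "wz": -7, "claw": -1}, {"x": 0.035, "y": 0.002, "z": 0, "wx": 0, "wy": 0, "wz": 7, "claw": -1}, {"x": -0.035, "y": 0.002, "z": 0, "wx": 0, "wy": 0, "wz": -7, "claw": -1}, {"x": 0.035, "y": 0.002, "z": 0, "wx": 0, "wy": 0, "wz": 7, "claw": -1}, {"x": -0.035, "y": 0.002, "z": 0, "wx": 0, "wy": 0, "wz": -7, "claw": -1}, {"x": 0.035, "y": 0.002, "z": 0, "wx": 0, "wy": 0, "wz": 7, "claw": -1}, {"x": -0.02, "y": 0.002, "z": 0, "wx": 0, "wy": 0, "wz": -3.5, "claw": -1}, {"x": 0, "y": 0, "z": -0.008, "wx": 0, "wy": 0, "wz": 0, "claw": -1}, {"x": 0, "y": 0, "z": -0.018, "wx": 0, "wy": 0, "wz": 0, "claw": -1}]}}

```text
t: 11.07
eef_pos: [0.4399, -0.3679, 0.1577]
ee_rot: [-0.052, 0.706, 0.704, -0.051]
contact_force: [0.7, 0.6, -4.3]
width: 0.0124
finger_force: 99.4
```

Request:
{"method": "arm_command", "body": {"deltas": [{"x": 0, "y": 0, "z": -0.02, "wx": 0, "wy": 0, "wz": 0, "claw": -1}, {"x": 0, "y": 0, "z": -0.02, "wx": 0, "wy": 0, "wz": 0, "claw": -1}, {"x": 0, "y": 0, "z": -0.02, "wx": 0, "wy": 0, "wz": 0, "claw": -1}, {"x": 0, "y": 0, "z": -0.01, "wx": 0, "wy": 0, "wz": 0, "claw": -1}, {"x": 0, "y": 0, "z": 0, "wx": 0, "wy": 0, "wz": 0, "claw": -1}, {"x": 0, "y": 0, "z": 0, "wx": 0, "wy": 0, "wz": 0, "claw": -1}]}}

```text
t: 11.57
eef_pos: [0.4513, -0.3679, 0.2281]
ee_rot: [-0.05, 0.706, 0.705, -0.05]
contact_force: [-0.6, -0.1, -5.3]
width: 0.0122
finger_force: 99.3
```

Run:
```python
from h import *
print(cur()[0])
w=look(); s=capture('scene')
for q,n in((w,'wrist'),(s,'scene')):
    h=cv2.cvtColor(q['color'],cv2.COLOR_RGB2HSV); m=(((h[:,:,0]<14))&(h[:,:,1]>190)&(h[:,:,2]>90)).astype(np.uint8)
    k,l,st,c=cv2.connectedComponentsWithStats(m)
    for i in range(1,k):
        if st[i,4]>12:
            a=world(q,l==i); print(n,c[i].round(),st[i,4],np.median(a,0).round(3) if len(a) else '')
cv2.imwrite('pics/s5.png',np.hstack([w['color'],s['color']])[:,:,::-1][::1,:][:, :]) if 0 else None
im=np.vstack([cv2.resize(w['color'],(400,300)),cv2.resize(s['color'],(400,300))]); im2=cv2.resize(capture('top')['color'][120:320,360:500],(400,571)); 
cv2.imwrite('pics/c5.png',np.hstack([im,cv2.copyMakeBorder(im2,0,29,0,0,0)])[:,:,::-1])
```

```text
[ 0.45131991 -0.36788885  0.22814238]
bottle1 0.94 [ 0.424 -0.362  0.193] [240 227]
bottle1 0.78 [ 0.292 -0.204  0.021] [147  11]
bottle1 0.68 [ 0.214 -0.271  0.034] [77 83]
bottle1 0.57 [ 0.507 -0.371  0.183] [383 243]
plug1 0.61 [ 0.451 -0.366  0.017] [305 176]
plug1 0.59 [ 0.489 -0.395  0.016] [339 204]
wrist [149.   3.] 83 [ 0.3   -0.2    0.031]
wrist [336. 209.] 25 [ 0.485 -0.4    0.017]
wrist [341. 209.] 17 [ 0.491 -0.401  0.016]
wrist [378. 213.] 18 [ 0.503 -0.352  0.185]
wrist [410. 225.] 403 [ 0.521 -0.359  0.184]
wrist [386. 233.] 64 [ 0.509 -0.365  0.185]
wrist [375. 296.] 99 [ 0.505 -0.405  0.184]
wrist [402. 296.] 66 [ 0.521 -0.405  0.182]
scene [104. 182.] 24 [ 0.43  -0.358  0.195]
scene [106. 264.] 20 [ 0.494 -0.392  0.015]
scene [104. 278.] 38 [ 0.538 -0.391  0.015]
scene [306. 356.] 22 [ 0.845 -0.017  0.066]
```

View pics/c5.png

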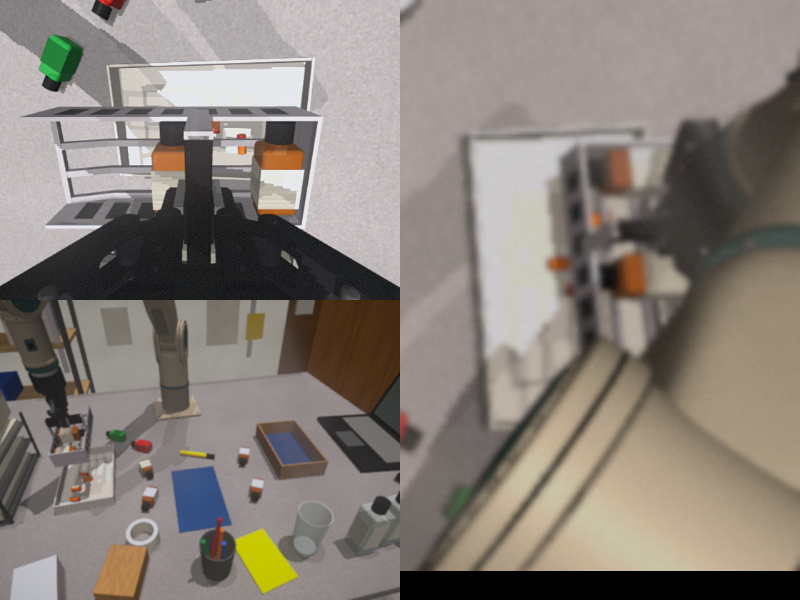

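Run:
```python
from h import *
s=capture('scene'); cv2.imwrite('pics/c6.png',cv2.resize(s['color'][150:300,50:190,::-1],(560,600),interpolation=cv2.INTER_CUBIC))
```

```text
(no output)
```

View pics/c6.png

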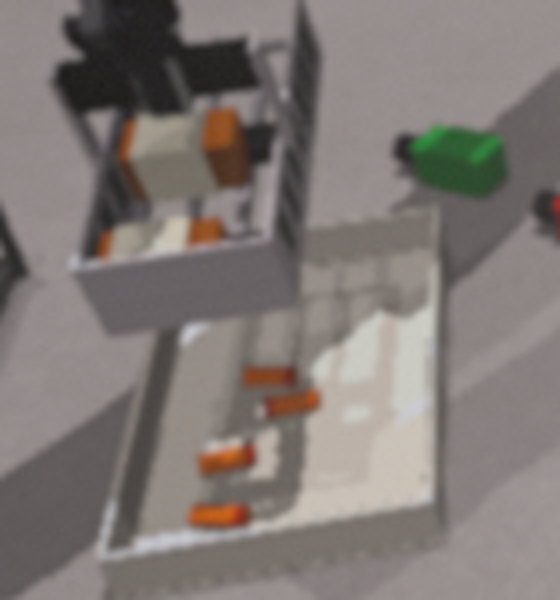

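The crop shows all four plugs lying in the tray at (268,376), (291,402), (226,458) and (218,516). Both bottles are still in the basket. Next I carry it to the box.

```bash
cat >> h.py <<'E'
def lip(pos,yaw,tilt):
    """TCP pose holding basket with its lip at pos"""
    o=R.from_euler('z',yaw,degrees=True)*R.from_euler('y',-tilt,degrees=True)
    return np.array(pos)+o.apply([.127,0,.059]),down(yaw,tilt)
E
python3 - <<'E'
from h import *
print(readout.state()['qpos'].round(2))
p,r=lip([.465,.338,.145],-50,-10); print(p)
plan([([.453,-.353,.235],down(0,-9),2),([.485,-.15,.25],down(-10,-10),9),([.53,.15,.25],down(-40,-10),13),(p+[-.002,-.03,.01],down(-48,-10),5),(p,r,4)],claw=-1)
E
```

```text
[ 0.36  0.62  0.38  1.62 -0.15  1.06  0.77]
[0.55197934 0.23434206 0.18105034]
33
[{"x":0.007,"y":0,"z":-0.004,"wx":0.4,"wy":0,"wz":0,"claw":-1},{"x":0.008,"y":0.001,"z":-0.004,"wx":0.4,"wy":-0.1,"wz":0,"claw":-1},{"x":0.023,"y":0.003,"z":-0.002,"wx":0.1,"wy":0.2,"wz":1.1,"claw":-1},{"x":0.022,"y":0.003,"z":-0.002,"wx":0.1,"wy":0.2,"wz":1.1,"claw":-1},{"x":0.023,"y":0.002,"z":-0.002,"wx":0.1,"wy":0.2,"wz":1.1,"claw":-1},{"x":0.022,"y":0.002,"z":-0.003,"wx":0.1,"wy":0.1,"wz":1.1,"claw":-1},{"x":0.023,"y":0.002,"z":-0.001,"wx":0.2,"wy":0.2,"wz":1.1,"claw":-1},{"x":0.023,"y":0.001,"z":-0.002,"wx":0.1,"wy":0.2,"wz":1.0,"claw":-1},{"x":0.023,"y":0,"z":-0.002,"wx":0.1,"wy":0.2,"wz":1.1,"claw":-1},{"x":0.022,"y":0.001,"z":-0.002,"wx":0.1,"wy":0.2,"wz":1.1,"claw":-1}]
[{"x":0.023,"y":-0.001,"z":-0.002,"wx":0.1,"wy":0.2,"wz":1.1,"claw":-1},{"x":0.023,"y":-0.001,"z":0,"wx":0,"wy":0.4,"wz":2.3,"claw":-1},{"x":0.024,"y":-0.001,"z":0,"wx":0,"wy":0.4,"wz":2.2,"claw":-1},{"x":0.023,"y":-0.002,"z":0.001,"wx":0,"wy":0.4,"wz":2.3,"claw":-1},{"x":0.023,"y":-0.004,"z":0.001,"wx":0,"wy":0.4,"wz":2.3,"cla
[... 526 characters left out ...]
4,"wz":2.3,"claw":-1},{"x":0.021,"y":-0.012,"z":0.002,"wx":0,"wy":0.4,"wz":2.3,"claw":-1},{"x":0.011,"y":-0.002,"z":0.012,"wx":0,"wy":0.3,"wz":1.6,"claw":-1},{"x":0.01,"y":-0.002,"z":0.013,"wx":0,"wy":0.3,"wz":1.5,"claw":-1},{"x":0.011,"y":-0.002,"z":0.012,"wx":0,"wy":0.2,"wz":1.6,"claw":-1},{"x":0.011,"y":-0.003,"z":0.013,"wx":0,"wy":0.3,"wz":1.6,"claw":-1},{"x":0.01,"y":-0.003,"z":0.012,"wx":0,"wy":0.3,"wz":1.5,"claw":-1},{"x":0.005,"y":-0.005,"z":0.003,"wx":0,"wy":0.1,"wz":0.5,"claw":-1}]
[{"x":0.006,"y":-0.004,"z":0.004,"wx":0,"wy":0.1,"wz":0.5,"claw":-1},{"x":0.005,"y":-0.005,"z":0.003,"wx":0,"wy":0,"wz":0.5,"claw":-1},{"x":0.005,"y":-0.005,"z":0.004,"wx":0,"wy":0.1,"wz":0.5,"claw":-1}]
```

Request:
{"method": "arm_command", "body": {"deltas": [{"x": 0.007, "y": 0, "z": -0.004, "wx": 0.4, "wy": 0, "wz": 0, "claw": -1}, {"x": 0.012, "y": 0.001, "z": -0.004, "wx": 0.4, "wy": -0.1, "wz": 0, "claw": -1}, {"x": 0.02, "y": 0.003, "z": -0.002, "wx": 0.1, "wy": 0.2, "wz": 1.1, "claw": -1}, {"x": 0.022, "y": 0.003, "z": -0.002, "wx": 0.1, "wy": 0.2, "wz": 1.1, "claw": -1}, {"x": 0.023, "y": 0.002, "z": -0.002, "wx": 0.1, "wy": 0.2, "wz": 1.1, "claw": -1}, {"x": 0.022, "y": 0.002, "z": -0.003, "wx": 0.1, "wy": 0.1, "wz": 1.1, "claw": -1}, {"x": 0.023, "y": 0.002, "z": -0.001, "wx": 0.2, "wy": 0.2, "wz": 1.1, "claw": -1}, {"x": 0.023, "y": 0.001, "z": -0.002, "wx": 0.1, "wy": 0.2, "wz": 1.0, "claw": -1}, {"x": 0.023, "y": 0, "z": -0.002, "wx": 0.1, "wy": 0.2, "wz": 1.1, "claw": -1}, {"x": 0.022, "y": 0.001, "z": -0.002, "wx": 0.1, "wy": 0.2, "wz": 1.1, "claw": -1}]}}

```text
t: 12.7
eef_pos: [0.4823, -0.1694, 0.2496]
ee_rot: [-0.065, 0.757, 0.648, -0.056]
contact_force: [0.3, -0.1, -4.1]
width: 0.0127
finger_force: 99.4
```

Request:
{"method": "arm_command", "body": {"deltas": [{"x": 0.023, "y": -0.001, "z": -0.002, "wx": 0.1, "wy": 0.2, "wz": 1.1, "claw": -1}, {"x": 0.023, "y": -0.001, "z": 0, "wx": 0, "wy": 0.4, "wz": 2.3, "claw": -1}, {"x": 0.024, "y": -0.001, "z": 0, "wx": 0, "wy": 0.4, "wz": 2.2, "claw": -1}, {"x": 0.023, "y": -0.002, "z": 0.001, "wx": 0, "wy": 0.4, "wz": 2.3, "claw": -1}, {"x": 0.023, "y": -0.004, "z": 0.001, "wx": 0, "wy": 0.4, "wz": 2.3, "claw": -1}, {"x": 0.023, "y": -0.004, "z": 0, "wx": 0, "wy": 0.4, "wz": 2.3, "claw": -1}, {"x": 0.023, "y": -0.005, "z": 0.001, "wx": 0, "wy": 0.4, "wz": 2.2, "claw": -1}, {"x": 0.022, "y": -0.006, "z": 0.001, "wx": 0, "wy": 0.4, "wz": 2.3, "claw": -1}, {"x": 0.022, "y": -0.007, "z": 0.002, "wx": 0, "wy": 0.4, "wz": 2.3, "claw": -1}, {"x": 0.022, "y": -0.008, "z": 0.001, "wx": 0, "wy": 0.4, "wz": 2.3, "claw": -1}]}}

```text
t: 13.53
eef_pos: [0.5156, 0.0604, 0.2512]
ee_rot: [-0.075, 0.866, 0.492, -0.043]
contact_force: [0.7, 0.4, -5.0]
width: 0.0131
finger_force: 99.4
```

Request:
{"method": "arm_command", "body": {"deltas": [{"x": 0.022, "y": -0.009, "z": 0.002, "wx": 0, "wy": 0.4, "wz": 2.2, "claw": -1}, {"x": 0.021, "y": -0.009, "z": 0.001, "wx": 0, "wy": 0.4, "wz": 2.3, "claw": -1}, {"x": 0.021, "y": -0.01, "z": 0.002, "wx": 0, "wy": 0.4, "wz": 2.3, "claw": -1}, {"x": 0.021, "y": -0.012, "z": 0.002, "wx": 0, "wy": 0.4, "wz": 2.3, "claw": -1}, {"x": 0.011, "y": -0.002, "z": 0.012, "wx": 0, "wy": 0.3, "wz": 1.6, "claw": -1}, {"x": 0.01, "y": -0.002, "z": 0.013, "wx": 0, "wy": 0.3, "wz": 1.5, "claw": -1}, {"x": 0.011, "y": -0.002, "z": 0.012, "wx": 0, "wy": 0.2, "wz": 1.6, "claw": -1}, {"x": 0.011, "y": -0.003, "z": 0.013, "wx": 0, "wy": 0.3, "wz": 1.6, "claw": -1}, {"x": 0.01, "y": -0.003, "z": 0.012, "wx": 0, "wy": 0.3, "wz": 1.5, "claw": -1}, {"x": 0.005, "y": -0.005, "z": 0.003, "wx": 0, "wy": 0.1, "wz": 0.5, "claw": -1}]}}

```text
t: 14.37
eef_pos: [0.5492, 0.2139, 0.1873]
ee_rot: [-0.081, 0.932, 0.353, -0.032]
contact_force: [-2.4, -0.3, -4.7]
width: 0.0124
finger_force: 99.3
```

Request:
{"method": "arm_command", "body": {"deltas": [{"x": 0.006, "y": -0.004, "z": 0.004, "wx": 0, "wy": 0.1, "wz": 0.5, "claw": -1}, {"x": 0.005, "y": -0.005, "z": 0.003, "wx": 0, "wy": 0, "wz": 0.5, "claw": -1}, {"x": 0.005, "y": -0.005, "z": 0.004, "wx": 0, "wy": 0.1, "wz": 0.5, "claw": -1}, {"x": 0, "y": 0, "z": 0, "wx": 0, "wy": 0, "wz": 0, "claw": -1}, {"x": 0, "y": 0, "z": 0, "wx": 0, "wy": 0, "wz": 0, "claw": -1}]}}

```text
t: 14.78
eef_pos: [0.552, 0.2355, 0.1815]
ee_rot: [-0.081, 0.936, 0.341, -0.029]
contact_force: [-0.4, -0.0, -4.9]
width: 0.0127
finger_force: 99.3
```

Run:
```python
from h import *
p,r=cur(); print(p,r.as_matrix().round(2).tolist(),readout.state()['qpos'].round(2))
w=look(); save(w,'w7.png')
plan([lip([.465,.338,.12],-50,5)+(5,),lip([.465,.338,.10],-50,20)+(6,)],claw=-1)
```

```text
[0.55197965 0.23547198 0.18152731] [[0.77, 0.63, -0.11], [0.64, -0.75, 0.13], [0.0, -0.17, -0.99]] [-0.63  0.69  0.47  1.67 -0.54  0.99 -0.79]
bottle1 0.73 [0.541 0.263 0.15 ] [237 224]
bottle1 0.68 [0.588 0.191 0.13 ] [386 238]
bottle1 0.57 [0.654 0.154 0.029] [462 168]
11
[{"x":0,"y":-0.003,"z":-0.001,"wx":-3.0,"wy":0,"wz":0,"claw":-1},{"x":0,"y":-0.003,"z":-0.001,"wx":-2.9,"wy":0,"wz":0,"claw":-1},{"x":0,"y":-0.003,"z":-0.002,"wx":-3.0,"wy":0,"wz":0,"claw":-1},{"x":0,"y":-0.003,"z":-0.001,"wx":-3.0,"wy":0,"wz":0,"claw":-1},{"x":0,"y":-0.003,"z":-0.002,"wx":-3.0,"wy":0,"wz":0,"claw":-1},{"x":0,"y":-0.004,"z":-0.002,"wx":-2.5,"wy":0,"wz":0,"claw":-1},{"x":0,"y":-0.003,"z":-0.002,"wx":-2.5,"wy":0,"wz":0,"claw":-1},{"x":0,"y":-0.003,"z":-0.002,"wx":-2.5,"wy":0,"wz":0,"claw":-1},{"x":0,"y":-0.004,"z":-0.002,"wx":-2.5,"wy":0,"wz":0,"claw":-1},{"x":0,"y":-0.003,"z":-0.003,"wx":-2.5,"wy":0,"wz":0,"claw":-1}]
[{"x":0,"y":-0.003,"z":-0.002,"wx":-2.5,"wy":0,"wz":0,"claw":-1}]
```

View pics/w7.png

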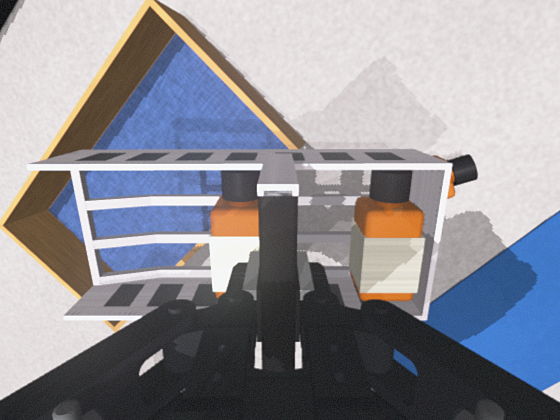

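Both bottles are in the basket, at (237,240) and (388,245), and the lip is over the box. I'm starting to tip.

Request:
{"method": "arm_command", "body": {"deltas": [{"x": 0, "y": -0.003, "z": -0.001, "wx": -3, "wy": 0, "wz": 0, "claw": -1}, {"x": 0, "y": -0.003, "z": -0.001, "wx": -3, "wy": 0, "wz": 0, "claw": -1}, {"x": 0, "y": -0.003, "z": -0.002, "wx": -3, "wy": 0, "wz": 0, "claw": -1}, {"x": 0, "y": -0.003, "z": -0.001, "wx": -3, "wy": 0, "wz": 0, "claw": -1}, {"x": 0, "y": -0.003, "z": -0.002, "wx": -3, "wy": 0, "wz": 0, "claw": -1}, {"x": 0, "y": -0.004, "z": -0.002, "wx": -2.5, "wy": 0, "wz": 0, "claw": -1}, {"x": 0, "y": -0.003, "z": -0.002, "wx": -2.5, "wy": 0, "wz": 0, "claw": -1}, {"x": 0, "y": -0.003, "z": -0.002, "wx": -2.5, "wy": 0, "wz": 0, "claw": -1}, {"x": 0, "y": -0.004, "z": -0.002, "wx": -2.5, "wy": 0, "wz": 0, "claw": -1}, {"x": 0, "y": -0.003, "z": -0.003, "wx": -2.5, "wy": 0, "wz": 0, "claw": -1}]}}

```text
t: 15.77
eef_pos: [0.5302, 0.2608, 0.1975]
ee_rot: [0.144, 0.929, 0.338, 0.053]
contact_force: [0.5, 0.2, -4.1]
width: 0.0123
finger_force: 99.4
```

Run:
```python
from h import *
p,r=cur(); print(p,r.as_matrix().round(2).tolist(),readout.state()['qpos'].round(2))
plan([lip([.465,.338,.075],-50,37)+(6,),lip([.465,.338,.055],-50,52)+(7,)],claw=-1)
```

```text
[0.53015253 0.26075033 0.19752023] [[0.77, 0.61, 0.19], [0.64, -0.73, -0.23], [0.0, 0.3, -0.95]] [-1.16  0.71  0.79  1.8  -0.26  0.76 -1.21]
13
[{"x":0,"y":-0.006,"z":-0.002,"wx":-3.2,"wy":0,"wz":0,"claw":-1},{"x":0,"y":-0.005,"z":-0.002,"wx":-3.3,"wy":0,"wz":0,"claw":-1},{"x":0,"y":-0.005,"z":-0.003,"wx":-3.2,"wy":0,"wz":0,"claw":-1},{"x":0,"y":-0.005,"z":-0.003,"wx":-3.2,"wy":0,"wz":0,"claw":-1},{"x":0,"y":-0.005,"z":-0.003,"wx":-3.3,"wy":0,"wz":0,"claw":-1},{"x":0,"y":-0.005,"z":-0.003,"wx":-3.2,"wy":0,"wz":0,"claw":-1},{"x":0,"y":-0.005,"z":-0.002,"wx":-2.1,"wy":0,"wz":0,"claw":-1},{"x":0,"y":-0.004,"z":-0.002,"wx":-2.2,"wy":0,"wz":0,"claw":-1},{"x":0,"y":-0.004,"z":-0.003,"wx":-2.1,"wy":0,"wz":0,"claw":-1},{"x":0,"y":-0.005,"z":-0.003,"wx":-2.2,"wy":0,"wz":0,"claw":-1}]
[{"x":0,"y":-0.004,"z":-0.002,"wx":-2.1,"wy":0,"wz":0,"claw":-1},{"x":0,"y":-0.004,"z":-0.003,"wx":-2.1,"wy":0,"wz":0,"claw":-1},{"x":0,"y":-0.004,"z":-0.003,"wx":-2.2,"wy":0,"wz":0,"claw":-1}]
```

Request:
{"method": "arm_command", "body": {"deltas": [{"x": 0, "y": -0.006, "z": -0.002, "wx": -3.2, "wy": 0, "wz": 0, "claw": -1}, {"x": 0, "y": -0.005, "z": -0.002, "wx": -3.3, "wy": 0, "wz": 0, "claw": -1}, {"x": 0, "y": -0.005, "z": -0.003, "wx": -3.2, "wy": 0, "wz": 0, "claw": -1}, {"x": 0, "y": -0.005, "z": -0.003, "wx": -3.2, "wy": 0, "wz": 0, "claw": -1}, {"x": 0, "y": -0.005, "z": -0.003, "wx": -3.3, "wy": 0, "wz": 0, "claw": -1}, {"x": 0, "y": -0.005, "z": -0.003, "wx": -3.2, "wy": 0, "wz": 0, "claw": -1}]}}

```text
t: 16.27
eef_pos: [0.5077, 0.2883, 0.1983]
ee_rot: [0.298, 0.891, 0.324, 0.109]
contact_force: [0.3, -0.2, -4.8]
width: 0.0125
finger_force: 99.5
```

Run:
```python
from h import *
p,r=cur(); print(p,r.as_matrix().round(2).tolist(),readout.state()['qpos'].round(2)); look(['bottle1'])
plan([lip([.465,.338,.055],-50,52)+(7,)],claw=-1)
```

```text
[0.50768481 0.28833003 0.19830912] [[0.77, 0.51, 0.39], [0.64, -0.61, -0.46], [0.0, 0.6, -0.8]] [-1.49  0.91  1.02  1.82 -0.14  0.73 -1.48]
bottle1 0.75 [0.621 0.166 0.035] [308 168]
bottle1 0.74 [0.509 0.294 0.148] [219 232]
bottle1 0.57 [0.48  0.326 0.115] [125 234]
7
[{"x":0,"y":-0.004,"z":-0.002,"wx":-2.2,"wy":0,"wz":0.1,"claw":-1},{"x":0,"y":-0.004,"z":-0.002,"wx":-2.1,"wy":0,"wz":0,"claw":-1},{"x":0,"y":-0.003,"z":-0.003,"wx":-2.2,"wy":-0.1,"wz":0.1,"claw":-1},{"x":-0.001,"y":-0.004,"z":-0.002,"wx":-2.1,"wy":0,"wz":0,"claw":-1},{"x":0,"y":-0.003,"z":-0.003,"wx":-2.2,"wy":0,"wz":0.1,"claw":-1},{"x":0,"y":-0.004,"z":-0.003,"wx":-2.1,"wy":0,"wz":0,"claw":-1},{"x":0,"y":-0.003,"z":-0.003,"wx":-2.2,"wy":0,"wz":0.1,"claw":-1}]
```

Request:
{"method": "arm_command", "body": {"deltas": [{"x": 0, "y": -0.004, "z": -0.002, "wx": -2.2, "wy": 0, "wz": 0.1, "claw": -1}, {"x": 0, "y": -0.004, "z": -0.002, "wx": -2.1, "wy": 0, "wz": 0, "claw": -1}, {"x": 0, "y": -0.003, "z": -0.003, "wx": -2.2, "wy": 0, "wz": 0, "claw": -1}, {"x": 0, "y": -0.004, "z": -0.002, "wx": -2.1, "wy": 0, "wz": 0, "claw": -1}, {"x": 0, "y": -0.003, "z": -0.003, "wx": -2.2, "wy": 0, "wz": 0.1, "claw": -1}, {"x": 0, "y": -0.004, "z": -0.003, "wx": -2.1, "wy": 0, "wz": 0, "claw": -1}, {"x": 0, "y": -0.003, "z": -0.003, "wx": -2.2, "wy": 0, "wz": 0, "claw": -1}, {"x": 0, "y": 0, "z": 0, "wx": 0, "wy": 0, "wz": 0, "claw": -1}, {"x": 0, "y": 0, "z": 0, "wx": 0, "wy": 0, "wz": 0, "claw": -1}]}}

```text
t: 17.12
eef_pos: [0.489, 0.3109, 0.1939]
ee_rot: [0.411, 0.845, 0.306, 0.15]
contact_force: [-0.1, 0.5, -4.1]
width: 0.0127
finger_force: 100.1
```

Run:
```python
from h import *
p,r=cur(); print(p,r.as_matrix().round(2).tolist(),readout.state()['qpos'].round(2)); w=look(['bottle1'])
s=capture('scene')
for d in search_frame('bottle1',s): print(round(d['conf'],2),np.round(d['location'],3),pix(s,d['location']))
cv2.imwrite('pics/c8.png',np.hstack([cv2.resize(w['color'],(400,300)),cv2.resize(s['color'][130:280,330:530],(400,300))])[:,:,::-1])
```

```text
[0.48898674 0.31089912 0.19386518] [[0.77, 0.39, 0.51], [0.64, -0.47, -0.6], [0.0, 0.79, -0.62]] [-1.66  1.13  1.13  1.79 -0.09  0.8  -1.64]
bottle1 0.79 [0.431 0.347 0.036] [ 13 266]
bottle1 0.67 [0.488 0.178 0.018] [207 261]
bottle1 0.63 [0.593 0.18  0.024] [251 178]
bottle1 0.62 [ 0.606 -0.159  0.021] [345 261]
0.96 [0.636 0.164 0.034] [360 263]
0.7 [ 0.224 -0.266  0.022] [165 190]
0.69 [ 0.46  -0.162  0.028] [206 236]
0.66 [ 0.316 -0.172  0.027] [199 203]
0.55 [0.475 0.181 0.034] [343 218]
0.54 [0.38  0.389 0.04 ] [402 186]
0.49 [0.445 0.361 0.022] [402 206]
```

View pics/c8.png

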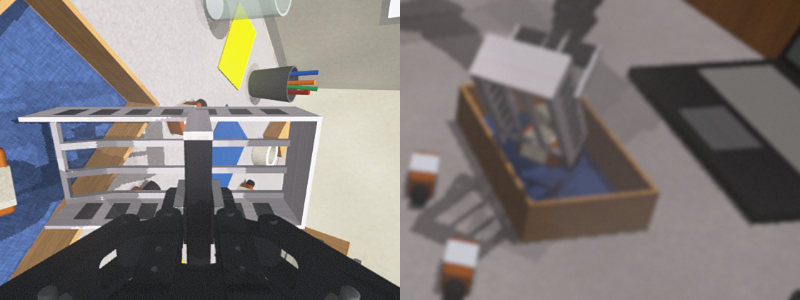

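The basket is empty and both bottles lie in the box. I'm taking the basket back to the mat.

Run:
```python
from h import *
p,r=cur()
plan([(p+[.01,-.012,.07],r,3),([.53,.2,.25],down(-50,10),8),([.60,0.0,.2],down(-6,0),8),([.605,-.0142,.11],down(-5,0),4),([.605,-.0142,.082],down(-5,0),4)],claw=-1,start=(p,r))
```

```text
27
[{"x":0,"y":0.022,"z":-0.01,"wx":0,"wy":0,"wz":0,"claw":-1},{"x":0,"y":0.021,"z":-0.011,"wx":0,"wy":0,"wz":0,"claw":-1},{"x":0,"y":0.022,"z":-0.01,"wx":0,"wy":0,"wz":0,"claw":-1},{"x":-0.005,"y":0.006,"z":0.011,"wx":5.2,"wy":0,"wz":0,"claw":-1},{"x":-0.005,"y":0.007,"z":0.009,"wx":5.3,"wy":0,"wz":-0.1,"claw":-1},{"x":-0.005,"y":0.007,"z":0.01,"wx":5.2,"wy":0,"wz":0,"claw":-1},{"x":-0.004,"y":0.009,"z":0.008,"wx":5.3,"wy":0,"wz":-0.1,"claw":-1},{"x":-0.005,"y":0.009,"z":0.008,"wx":5.2,"wy":0,"wz":0,"claw":-1},{"x":-0.005,"y":0.01,"z":0.007,"wx":5.3,"wy":0,"wz":0,"claw":-1},{"x":-0.005,"y":0.01,"z":0.006,"wx":5.2,"wy":-0.1,"wz":-0.1,"claw":-1}]
[{"x":-0.005,"y":0.011,"z":0.005,"wx":5.3,"wy":0,"wz":0,"claw":-1},{"x":-0.009,"y":0.023,"z":0.01,"wx":1.2,"wy":0.5,"wz":-5.5,"claw":-1},{"x":-0.012,"y":0.023,"z":0.01,"wx":1.2,"wy":0.5,"wz":-5.5,"claw":-1},{"x":-0.014,"y":0.021,"z":0.01,"wx":1.2,"wy":0.4,"wz":-5.5,"claw":-1},{"x":-0.016,"y":0.021,"z":0.008,"wx":1.1,"wy":0.5,"wz":-5.5,"claw":-1},{"x":-0.017,"y":0.018,"z":0.009,"wx":1.2,"wy":0.5,"wz":-5.5,"claw":-1},{"x":-0.02,"y":0.018,"z":0.007,"wx":1.2,"wy":0.5,"wz":-5.4,"claw":-1},{"x":-0.021,"y":0.015,"z":0.007,"wx":1.2,"wy":0.5,"wz":-5.5,"claw":-1},{"x":-0.023,"y":0.013,"z":0.007,"wx":1.2,"wy":0.5,"wz":-5.5,"claw":-1},{"x":-0.003,"y":0.002,"z":0.023,"wx":0,"wy":0,"wz":-0.3,"claw":-1}]
[{"x":-0.004,"y":0.001,"z":0.022,"wx":0,"wy":0,"wz":-0.2,"claw":-1},{"x":-0.003,"y":0.002,"z":0.023,"wx":0,"wy":0,"wz":-0.3,"claw":-1},{"x":-0.004,"y":0.002,"z":0.022,"wx":0,"wy":0,"wz":-0.2,"claw":-1},{"x":0,"y":0,"z":0.007,"wx":0,"wy":0,"wz":0,"claw":-1},{"x":0,"y":0,"z":0.007,"wx":0,"wy":0,"wz":0,"claw":-1},{"x":0,"y":0,"z":0.007,"wx":0,"wy":0,"wz":0,"claw":-1},{"x":0,"y":0,"z":0.007,"wx":0,"wy":0,"wz":0,"claw":-1}]
```

Request:
{"method": "arm_command", "body": {"deltas": [{"x": 0, "y": 0.022, "z": -0.01, "wx": 0, "wy": 0, "wz": 0, "claw": -1}, {"x": 0, "y": 0.021, "z": -0.011, "wx": 0, "wy": 0, "wz": 0, "claw": -1}, {"x": 0, "y": 0.022, "z": -0.01, "wx": 0, "wy": 0, "wz": 0, "claw": -1}, {"x": -0.005, "y": 0.006, "z": 0.011, "wx": 5.2, "wy": 0, "wz": 0, "claw": -1}, {"x": -0.005, "y": 0.007, "z": 0.009, "wx": 5.3, "wy": 0, "wz": -0.1, "claw": -1}, {"x": -0.005, "y": 0.007, "z": 0.01, "wx": 5.2, "wy": 0, "wz": 0, "claw": -1}, {"x": -0.004, "y": 0.009, "z": 0.008, "wx": 5.3, "wy": 0, "wz": -0.1, "claw": -1}, {"x": -0.005, "y": 0.009, "z": 0.008, "wx": 5.2, "wy": 0, "wz": 0, "claw": -1}, {"x": -0.005, "y": 0.01, "z": 0.007, "wx": 5.3, "wy": 0, "wz": 0, "claw": -1}, {"x": -0.005, "y": 0.01, "z": 0.006, "wx": 5.2, "wy": -0.1, "wz": -0.1, "claw": -1}]}}

```text
t: 18.15
eef_pos: [0.5258, 0.2112, 0.2528]
ee_rot: [0.124, 0.931, 0.339, 0.045]
contact_force: [0.3, 0.2, -4.5]
width: 0.0125
finger_force: 99.9
```

Request:
{"method": "arm_command", "body": {"deltas": [{"x": -0.005, "y": 0.011, "z": 0.005, "wx": 5.3, "wy": 0, "wz": 0, "claw": -1}, {"x": -0.009, "y": 0.023, "z": 0.01, "wx": 1.2, "wy": 0.5, "wz": -5.5, "claw": -1}, {"x": -0.012, "y": 0.023, "z": 0.01, "wx": 1.2, "wy": 0.5, "wz": -5.5, "claw": -1}, {"x": -0.014, "y": 0.021, "z": 0.01, "wx": 1.2, "wy": 0.4, "wz": -5.5, "claw": -1}, {"x": -0.016, "y": 0.021, "z": 0.008, "wx": 1.1, "wy": 0.5, "wz": -5.5, "claw": -1}, {"x": -0.017, "y": 0.018, "z": 0.009, "wx": 1.2, "wy": 0.5, "wz": -5.5, "claw": -1}, {"x": -0.02, "y": 0.018, "z": 0.007, "wx": 1.2, "wy": 0.5, "wz": -5.4, "claw": -1}, {"x": -0.021, "y": 0.015, "z": 0.007, "wx": 1.2, "wy": 0.5, "wz": -5.5, "claw": -1}, {"x": -0.023, "y": 0.013, "z": 0.007, "wx": 1.2, "wy": 0.5, "wz": -5.5, "claw": -1}, {"x": 0, "y": 0, "z": 0, "wx": 0, "wy": 0, "wz": 0, "claw": -1}]}}

```text
t: 18.98
eef_pos: [0.6005, -0.0113, 0.2001]
ee_rot: [0.004, 0.745, 0.667, -0.003]
contact_force: [0.3, -2.5, -3.6]
width: 0.0127
finger_force: 99.9
```

Run:
```python
from h import *
p,r=cur(); print(p,r.as_matrix().round(2).tolist(),readout.state()['qpos'].round(2))
plan([([.605,-.0142,.10],down(-5,0),5),([.605,-.0142,.08],down(-5,0),4)],claw=-1,start=(p,r))
t=capture('top')
for d in outline_of('bottle1',t):
    a=world(t,d['pixels']); print(round(d['conf'],2),np.median(a,0).round(3))
```

```text
[ 0.60047648 -0.01130402  0.20006521] [[0.11, 0.99, 0.0], [0.99, -0.11, -0.01], [-0.01, 0.0, -1.0]] [-0.26  0.62  0.37  1.7  -0.27  0.87  0.1 ]
9
[{"x":0,"y":0.001,"z":0.02,"wx":0,"wy":0.1,"wz":-0.3,"claw":-1},{"x":-0.001,"y":0.001,"z":0.02,"wx":0,"wy":0.1,"wz":-0.3,"claw":-1},{"x":0,"y":0.001,"z":0.02,"wx":0.1,"wy":0.1,"wz":-0.2,"claw":-1},{"x":0,"y":0.001,"z":0.02,"wx":0,"wy":0.1,"wz":-0.3,"claw":-1},{"x":-0.001,"y":0.001,"z":0.02,"wx":0,"wy":0.2,"wz":-0.3,"claw":-1},{"x":0,"y":0,"z":0.005,"wx":0,"wy":0,"wz":0,"claw":-1},{"x":0,"y":0,"z":0.005,"wx":0,"wy":0,"wz":0,"claw":-1},{"x":0,"y":0,"z":0.005,"wx":0,"wy":0,"wz":0,"claw":-1},{"x":0,"y":0,"z":0.005,"wx":0,"wy":0,"wz":0,"claw":-1}]
0.92 [ 0.443 -0.166  0.034]
0.92 [ 0.211 -0.272  0.035]
0.89 [ 0.305 -0.174  0.035]
0.55 [0.432 0.361 0.038]
0.55 [0.619 0.163 0.033]
0.54 [ 0.581 -0.165  0.034]
```

Request:
{"method": "arm_command", "body": {"deltas": [{"x": 0, "y": 0.001, "z": 0.02, "wx": 0, "wy": 0.1, "wz": -0.3, "claw": -1}, {"x": -0.001, "y": 0.001, "z": 0.02, "wx": 0, "wy": 0.1, "wz": -0.3, "claw": -1}, {"x": 0, "y": 0.001, "z": 0.02, "wx": 0.1, "wy": 0.1, "wz": -0.2, "claw": -1}, {"x": 0, "y": 0.001, "z": 0.02, "wx": 0, "wy": 0.1, "wz": -0.3, "claw": -1}, {"x": -0.001, "y": 0.001, "z": 0.02, "wx": 0, "wy": 0.2, "wz": -0.3, "claw": -1}, {"x": 0, "y": 0, "z": 0.007, "wx": 0, "wy": 0, "wz": 0, "claw": -1}, {"x": 0, "y": 0, "z": 0.006, "wx": 0, "wy": 0, "wz": 0, "claw": -1}, {"x": 0, "y": 0, "z": 0.005, "wx": 0, "wy": 0, "wz": 0, "claw": -1}, {"x": 0, "y": 0, "z": 0.003, "wx": 0, "wy": 0, "wz": 0, "claw": -1}, {"x": 0, "y": 0, "z": 0, "wx": 0, "wy": 0, "wz": 0, "claw": -1}]}}

```text
t: 19.92
eef_pos: [0.6049, -0.0003, 0.0801]
ee_rot: [-0.003, 0.734, 0.679, 0.003]
contact_force: [0.2, -0.1, -1.9]
width: 0.0123
finger_force: 100.5
```

Request:
{"method": "arm_command", "body": {"deltas": [{"x": 0, "y": 0, "z": 0.002, "wx": 0, "wy": 0, "wz": 0, "claw": -1}, {"x": 0, "y": 0, "z": 0, "wx": 0, "wy": 0, "wz": 0, "claw": -1}, {"x": 0, "y": 0, "z": 0, "wx": 0, "wy": 0, "wz": 0, "claw": 1}, {"x": 0, "y": 0, "z": 0, "wx": 0, "wy": 0, "wz": 0, "claw": 1}, {"x": 0, "y": 0, "z": 0, "wx": 0, "wy": 0, "wz": 0, "claw": 1}, {"x": 0, "y": 0, "z": 0, "wx": 0, "wy": 0, "wz": 0, "claw": 1}, {"x": 0, "y": 0, "z": 0, "wx": 0, "wy": 0, "wz": 0, "claw": 1}, {"x": 0, "y": 0, "z": -0.03, "wx": 0, "wy": 0, "wz": 0, "claw": 1}, {"x": 0, "y": 0, "z": -0.04, "wx": 0, "wy": 0, "wz": 0, "claw": 1}, {"x": 0, "y": 0, "z": -0.04, "wx": 0, "wy": 0, "wz": 0, "claw": 1}]}}

```text
t: 20.75
eef_pos: [0.6035, -0.0018, 0.1871]
ee_rot: [-0.004, 0.734, 0.679, 0.001]
contact_force: [1.2, 0.1, 0.2]
width: 0.0858
finger_force: 0.0
```

Request:
{"method": "arm_command", "body": {"deltas": [{"x": 0.005, "y": -0.035, "z": -0.02, "wx": 0, "wy": 0, "wz": 0, "claw": 1}, {"x": 0.005, "y": -0.035, "z": -0.02, "wx": 0, "wy": 0, "wz": 0, "claw": 1}, {"x": 0.005, "y": -0.035, "z": 0, "wx": 0, "wy": 0, "wz": 0, "claw": 1}]}}

```text
t: 21.0
eef_pos: [0.5024, 0.0209, 0.2306]
ee_rot: [-0.001, 0.735, 0.679, 0.006]
contact_force: [0.5, 0.3, 0.5]
width: 0.0856
finger_force: 0.0
```

```bash
cat >> h.py <<'E'
def bottles(t):
    h=cv2.cvtColor(t['color'],cv2.COLOR_RGB2HSV)
    for d in outline_of('bottle1',t):
        m=d['pixels']; a=world(t,m)
        if len(a)<20: continue
        top=a[a[:,2]>np.percentile(a[:,2],90)-.012]; r=cv2.minAreaRect((top[:,:2]*1000).astype(np.float32))
        v,u=np.nonzero(m&(h[:,:,2]<70)&(t['z_map']>0)); k=np.zeros_like(m); k[v,u]=1; c=world(t,k)
        med=np.array(r[0])/1000; ang=r[2] if r[1][0]>r[1][1] else r[2]+90
        if len(c):
            dcap=c.mean(0)[:2]-med; 
            if dcap@[np.cos(np.radians(ang)),np.sin(np.radians(ang))]<0: ang-=180
        print(round(d['conf'],2),med.round(3),np.round(r[1]),'yaw',round((ang+180)%360-180),'z',np.percentile(a[:,2],95).round(3),'hue',np.median(h[m],0)[:2],pix(t,[*med,.03]))
E
python3 - <<'E'
from h import *
p,r=cur(); print(p,readout.state()['width'])
t=capture('top'); bottles(t); save(t,'t9.png')
a=world(t,np.ones((420,560),bool)); b=a[(a[:,2]>.085)&(a[:,2]<.118)&(abs(a[:,0]-.6)<.03)&(abs(a[:,1]+.0)<.07)]
print('handle',cv2.minAreaRect((b[:,:2]*1000).astype(np.float32)) if len(b)>5 else 0)
for n in('basket','mat','tape','marker','plug1'):
  for d in search_frame(n,t): print(n,round(d['conf'],2),np.round(d['location'],3))
E
```

```text
[0.50242627 0.02089952 0.23057282] 0.08556879824041914
0.96 [0.389 0.401] [79. 36.] yaw 6 z 0.043 hue [15. 28.] [134 240]
0.95 [ 0.45  -0.167] [78. 35.] yaw 14 z 0.039 hue [12.  37.5] [346 212]
0.93 [ 0.301 -0.18 ] [80. 35.] yaw -123 z 0.038 hue [  1. 155.] [353 267]
0.88 [ 0.205 -0.279] [80. 34.] yaw -123 z 0.039 hue [ 62. 109.] [392 303]
0.78 [ 0.589 -0.169] [35. 80.] yaw -24 z 0.038 hue [11. 26.] [345 161]
0.75 [0.435 0.367] [78. 35.] yaw 38 z 0.043 hue [13. 35.] [147 222]
0.56 [0.624 0.163] [35. 80.] yaw -30 z 0.037 hue [12. 26.] [222 151]
handle 0
mat 0.76 [ 0.569 -0.071  0.005]
tape 0.42 [0.473 0.353 0.006]
tape 0.32 [ 0.491 -0.392  0.015]
plug1 0.58 [ 0.416 -0.375  0.015]
plug1 0.41 [ 0.445 -0.358  0.014]
```

View pics/t9.png

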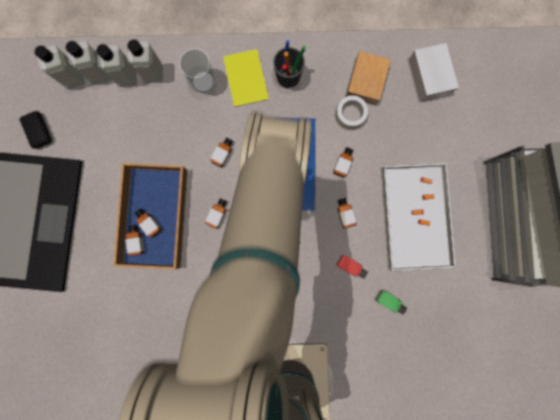

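The view shows both bottles in the box at (147,222) and (134,240), four plugs in the tray, and the basket back on the mat under the arm. Desk bottle A at (216,214) hasn't moved. I'll pick it next.

```bash
cat >> h.py <<'E'
def grasp(c,b):
    b0=np.radians(b); return np.array([c[0]-.01*np.cos(b0),c[1]-.01*np.sin(b0)]),down(b+90)
def pick(c,b,via=None):
    g,r=grasp(c,b); w=[] if via is None else [via]
    return plan(w+[([*g,.11],r),([*g,.03],r,3),([*g,.007],r,2)],claw=1,step=40,deg=6.9)
def put(c,z=.016,via=None):
    g,r=grasp(c,-4); p,q=cur(); w=[([p[0],p[1],.06],q,2),([p[0],p[1],.125],q,2)]+([] if via is None else [(via,q)])
    return plan(w+[([*g,.13],r),([*g,z+.03],r,3),([*g,z],r,2)],claw=-1,step=36,deg=6.5)
E
python3 - <<'E'
from h import *
pick((.456,.179),-27)
E
```

```text
15
[{"x":0.016,"y":-0.007,"z":0.012,"wx":0,"wy":0,"wz":-6.7,"claw":1},{"x":0.016,"y":-0.005,"z":0.012,"wx":0.1,"wy":-0.1,"wz":-6.8,"claw":1},{"x":0.017,"y":-0.003,"z":0.012,"wx":0,"wy":0,"wz":-6.7,"claw":1},{"x":0.017,"y":-0.001,"z":0.011,"wx":0,"wy":-0.1,"wz":-6.8,"claw":1},{"x":0.017,"y":0.002,"z":0.012,"wx":0,"wy":0,"wz":-6.7,"claw":1},{"x":0.017,"y":0.003,"z":0.012,"wx":0.1,"wy":-0.1,"wz":-6.8,"claw":1},{"x":0.016,"y":0.005,"z":0.012,"wx":0,"wy":0,"wz":-6.7,"claw":1},{"x":0.016,"y":0.007,"z":0.011,"wx":0,"wy":-0.1,"wz":-6.8,"claw":1},{"x":0.015,"y":0.008,"z":0.012,"wx":0,"wy":0,"wz":-6.7,"claw":1},{"x":0.013,"y":0.011,"z":0.012,"wx":0.1,"wy":0,"wz":-6.8,"claw":1}]
[{"x":0,"y":0,"z":0.027,"wx":0,"wy":0,"wz":0,"claw":1},{"x":0,"y":0,"z":0.026,"wx":0,"wy":0,"wz":0,"claw":1},{"x":0,"y":0,"z":0.027,"wx":0,"wy":0,"wz":0,"claw":1},{"x":0,"y":0,"z":0.011,"wx":0,"wy":0,"wz":0,"claw":1},{"x":0,"y":0,"z":0.012,"wx":0,"wy":0,"wz":0,"claw":1}]
```

Request:
{"method": "arm_command", "body": {"deltas": [{"x": 0.016, "y": -0.007, "z": 0.012, "wx": 0, "wy": 0, "wz": -6.7, "claw": 1}, {"x": 0.016, "y": -0.005, "z": 0.012, "wx": 0, "wy": 0, "wz": -6.8, "claw": 1}, {"x": 0.017, "y": -0.003, "z": 0.012, "wx": 0, "wy": 0, "wz": -6.7, "claw": 1}, {"x": 0.017, "y": -0.001, "z": 0.011, "wx": 0, "wy": -0.1, "wz": -6.8, "claw": 1}, {"x": 0.017, "y": 0.002, "z": 0.012, "wx": 0, "wy": 0, "wz": -6.7, "claw": 1}, {"x": 0.017, "y": 0.003, "z": 0.012, "wx": 0, "wy": -0.1, "wz": -6.8, "claw": 1}, {"x": 0.016, "y": 0.005, "z": 0.012, "wx": 0, "wy": 0, "wz": -6.7, "claw": 1}, {"x": 0.016, "y": 0.007, "z": 0.011, "wx": 0, "wy": -0.1, "wz": -6.8, "claw": 1}, {"x": 0.015, "y": 0.008, "z": 0.012, "wx": 0, "wy": 0, "wz": -6.7, "claw": 1}, {"x": 0.013, "y": 0.011, "z": 0.012, "wx": 0, "wy": 0, "wz": -6.8, "claw": 1}], "grip_force": 20}}

```text
t: 22.18
eef_pos: [0.4468, 0.1847, 0.1092]
ee_rot: [0.0, 0.231, 0.973, 0.002]
contact_force: [0.2, -0.4, -0.7]
width: 0.0855
finger_force: 0.0
```

Request:
{"method": "arm_command", "body": {"deltas": [{"x": 0, "y": 0, "z": 0, "wx": 0, "wy": 0, "wz": 0, "claw": 1}, {"x": 0, "y": 0, "z": 0, "wx": 0, "wy": 0, "wz": 0, "claw": 1}]}}

```text
t: 22.35
eef_pos: [0.4465, 0.1843, 0.1094]
ee_rot: [-0.0, 0.234, 0.972, 0.002]
contact_force: [-0.0, 0.1, -0.0]
width: 0.0854
finger_force: 0.0
```

Run:
```python
from h import *
p,r=cur(); print(p,np.degrees(np.arctan2(r.as_matrix()[1,1],r.as_matrix()[0,1])),readout.state()['qpos'].round(2))
w=capture('wrist'); bottles(w)
pick((.456,.179),-27)
```

```text
[0.44646628 0.18427739 0.10942577] 62.94375252371814 [-0.45  0.59  0.01  2.09 -0.02  0.46  0.67]
0.8 [0.522 0.188] [ 32. 167.] yaw -5 z 0.035 hue [ 13. 159.] [328 298]
0.64 [0.431 0.366] [68. 36.] yaw -142 z 0.041 hue [105.  18.] [527  68]
0.57 [0.457 0.182] [35. 80.] yaw -26 z 0.036 hue [21. 23.] [282 230]
0.51 [0.398 0.031] [114.  18.] yaw 65 z 0.019 hue [ 25. 221.] [ 59 251]
6
[{"x":0,"y":0,"z":0,"wx":0.3,"wy":0,"wz":-0.2,"claw":1},{"x":0,"y":0,"z":0.027,"wx":0,"wy":0,"wz":0,"claw":1},{"x":0,"y":0,"z":0.027,"wx":0,"wy":0,"wz":0,"claw":1},{"x":0.001,"y":0,"z":0.026,"wx":0,"wy":0,"wz":0,"claw":1},{"x":0,"y":0,"z":0.012,"wx":0,"wy":0,"wz":0,"claw":1},{"x":0,"y":0.001,"z":0.011,"wx":0,"wy":0,"wz":0,"claw":1}]
```

Request:
{"method": "arm_command", "body": {"deltas": [{"x": 0, "y": 0.002, "z": 0.027, "wx": 0, "wy": 0, "wz": 0, "claw": 1}, {"x": 0, "y": 0, "z": 0.027, "wx": 0, "wy": 0, "wz": 0, "claw": 1}, {"x": 0, "y": 0, "z": 0.026, "wx": 0, "wy": 0, "wz": 0, "claw": 1}, {"x": 0, "y": 0, "z": 0.012, "wx": 0, "wy": 0, "wz": 0, "claw": 1}, {"x": 0, "y": 0, "z": 0.01, "wx": 0, "wy": 0, "wz": 0, "claw": 1}, {"x": 0, "y": 0, "z": 0, "wx": 0, "wy": 0, "wz": 0, "claw": -1}, {"x": 0, "y": 0, "z": 0, "wx": 0, "wy": 0, "wz": 0, "claw": -1}, {"x": 0, "y": 0, "z": 0, "wx": 0, "wy": 0, "wz": 0, "claw": -1}, {"x": 0, "y": 0, "z": 0, "wx": 0, "wy": 0, "wz": 0, "claw": -1}, {"x": 0, "y": 0, "z": 0, "wx": 0, "wy": 0, "wz": 0, "claw": -1}], "grip_force": 20}}

```text
t: 23.28
eef_pos: [0.4491, 0.1866, 0.0105]
ee_rot: [0.0, 0.234, 0.972, 0.002]
contact_force: [0.4, -0.4, 2.3]
width: 0.0338
finger_force: 20.1
```

Run:
```python
from h import *
s=readout.state(); print(s['eef_pos'],s['width'],s['finger_force'])
put((.535,.315))
```

```text
[0.44909429 0.18662398 0.01049339] 0.0338388417847226 20.084069967269897
14
[{"x":0,"y":0,"z":-0.025,"wx":0,"wy":0,"wz":0,"claw":-1},{"x":0,"y":0,"z":-0.025,"wx":0,"wy":0,"wz":0,"claw":-1},{"x":0,"y":0,"z":-0.032,"wx":0,"wy":0,"wz":0,"claw":-1},{"x":0,"y":0.001,"z":-0.033,"wx":0,"wy":0,"wz":0,"claw":-1},{"x":-0.002,"y":0.03,"z":-0.001,"wx":0.1,"wy":0,"wz":-4.6,"claw":-1},{"x":-0.004,"y":0.029,"z":-0.001,"wx":0,"wy":0,"wz":-4.6,"claw":-1},{"x":-0.007,"y":0.03,"z":0,"wx":0.1,"wy":0,"wz":-4.6,"claw":-1},{"x":-0.008,"y":0.028,"z":-0.001,"wx":0,"wy":0,"wz":-4.6,"claw":-1},{"x":-0.011,"y":0.028,"z":-0.001,"wx":0.1,"wy":0,"wz":-4.6,"claw":-1},{"x":0,"y":0,"z":0.028,"wx":0,"wy":0,"wz":0,"claw":-1}]
[{"x":0,"y":0,"z":0.028,"wx":0,"wy":0,"wz":0,"claw":-1},{"x":0,"y":0,"z":0.028,"wx":0,"wy":0,"wz":0,"claw":-1},{"x":0,"y":0,"z":0.015,"wx":0,"wy":0,"wz":0,"claw":-1},{"x":0,"y":0,"z":0.015,"wx":0,"wy":0,"wz":0,"claw":-1}]
```

Request:
{"method": "arm_command", "body": {"deltas": [{"x": 0, "y": 0, "z": -0.02, "wx": 0, "wy": 0, "wz": 0, "claw": -1}, {"x": 0, "y": 0, "z": -0.03, "wx": 0, "wy": 0, "wz": 0, "claw": -1}, {"x": 0, "y": 0, "z": -0.035, "wx": 0, "wy": 0, "wz": 0, "claw": -1}, {"x": 0, "y": 0.001, "z": -0.03, "wx": 0, "wy": 0, "wz": 0, "claw": -1}, {"x": -0.002, "y": 0.03, "z": -0.001, "wx": 0, "wy": 0, "wz": -4.6, "claw": -1}, {"x": -0.004, "y": 0.029, "z": -0.001, "wx": 0, "wy": 0, "wz": -4.6, "claw": -1}, {"x": -0.007, "y": 0.03, "z": 0, "wx": 0, "wy": 0, "wz": -4.6, "claw": -1}, {"x": -0.008, "y": 0.028, "z": -0.001, "wx": 0, "wy": 0, "wz": -4.6, "claw": -1}, {"x": -0.011, "y": 0.028, "z": -0.001, "wx": 0, "wy": 0, "wz": -4.6, "claw": -1}, {"x": 0, "y": 0, "z": 0, "wx": 0, "wy": 0, "wz": 0, "claw": -1}]}}

```text
t: 24.12
eef_pos: [0.5263, 0.3234, 0.1302]
ee_rot: [0.002, 0.031, 0.999, 0.006]
contact_force: [1.0, 1.1, -0.5]
width: 0.0339
finger_force: 20.3
```

Request:
{"method": "arm_command", "body": {"deltas": [{"x": 0, "y": 0, "z": 0.02, "wx": 0, "wy": 0, "wz": 0, "claw": -1}, {"x": 0, "y": 0, "z": 0.02, "wx": 0, "wy": 0, "wz": 0, "claw": -1}]}}

```text
t: 24.28
eef_pos: [0.5247, 0.3174, 0.0899]
ee_rot: [0.001, 0.035, 0.999, 0.003]
contact_force: [0.5, 0.3, -0.4]
width: 0.0334
finger_force: 20.3
```

Request:
{"method": "arm_command", "body": {"deltas": [{"x": 0, "y": -0.001, "z": 0.03, "wx": 0, "wy": 0, "wz": 0, "claw": -1}, {"x": 0, "y": 0, "z": 0.02, "wx": 0, "wy": 0, "wz": 0, "claw": -1}, {"x": 0, "y": 0, "z": 0.012, "wx": 0, "wy": 0, "wz": 0, "claw": -1}, {"x": 0, "y": 0, "z": 0.008, "wx": 0, "wy": 0, "wz": 0, "claw": -1}, {"x": 0, "y": 0, "z": 0, "wx": 0, "wy": 0, "wz": 0, "claw": -1}, {"x": 0, "y": 0, "z": 0, "wx": 0, "wy": 0, "wz": 0, "claw": 0}, {"x": 0, "y": 0, "z": 0, "wx": 0, "wy": 0, "wz": 0, "claw": 0}, {"x": 0, "y": 0, "z": 0, "wx": 0, "wy": 0, "wz": 0, "claw": 0}, {"x": 0, "y": 0, "z": -0.03, "wx": 0, "wy": 0, "wz": 0, "claw": 0}, {"x": 0, "y": 0, "z": -0.04, "wx": 0, "wy": 0, "wz": 0, "claw": 0}]}}

```text
t: 25.12
eef_pos: [0.5216, 0.314, 0.0874]
ee_rot: [-0.003, 0.035, 0.999, 0.0]
contact_force: [0.2, 0.2, -0.6]
width: 0.0426
finger_force: 0.0
```

Request:
{"method": "arm_command", "body": {"deltas": [{"x": 0, "y": 0, "z": -0.035, "wx": 0, "wy": 0, "wz": 0, "claw": 1}, {"x": 0, "y": 0, "z": 0, "wx": 0, "wy": 0, "wz": 0, "claw": 1}]}}

```text
t: 25.28
eef_pos: [0.5281, 0.3182, 0.1319]
ee_rot: [0.006, 0.035, 0.999, 0.006]
contact_force: [1.3, 1.0, -0.6]
width: 0.0657
finger_force: 0.0
```

Run:
```python
from h import *
t=capture('top'); print(cur()[0]); bottles(t)
pick((.625,.163),-30)
```

```text
[0.52675802 0.31713276 0.12898541]
0.9 [ 0.448 -0.166] [76. 33.] yaw 16 z 0.039 hue [12.  19.5] [346 212]
0.83 [0.624 0.163] [35. 80.] yaw -30 z 0.038 hue [12. 27.] [222 151]
0.81 [ 0.205 -0.279] [80. 35.] yaw -123 z 0.039 hue [ 62. 107.] [392 303]
0.74 [ 0.588 -0.169] [35. 80.] yaw -25 z 0.038 hue [11. 27.] [345 161]
0.73 [ 0.302 -0.18 ] [79. 35.] yaw 58 z 0.038 hue [  1. 154.] [353 267]
0.62 [0.519 0.309] [84. 62.] yaw -137 z 0.044 hue [20. 37.] [168 190]
10
[{"x":-0.02,"y":-0.028,"z":0.003,"wx":0.1,"wy":0,"wz":5.2,"claw":1},{"x":-0.023,"y":-0.027,"z":0.003,"wx":0.1,"wy":0.1,"wz":5.2,"claw":1},{"x":-0.025,"y":-0.024,"z":0.004,"wx":0.1,"wy":0,"wz":5.2,"claw":1},{"x":-0.027,"y":-0.022,"z":0.003,"wx":0,"wy":0,"wz":5.2,"claw":1},{"x":-0.029,"y":-0.019,"z":0.003,"wx":0.1,"wy":0,"wz":5.2,"claw":1},{"x":0,"y":0,"z":0.027,"wx":0,"wy":0,"wz":0,"claw":1},{"x":0,"y":0,"z":0.027,"wx":0,"wy":0,"wz":0,"claw":1},{"x":0,"y":0,"z":0.026,"wx":0,"wy":0,"wz":0,"claw":1},{"x":0,"y":0,"z":0.012,"wx":0,"wy":0,"wz":0,"claw":1},{"x":0,"y":0,"z":0.011,"wx":0,"wy":0,"wz":0,"claw":1}]
```

Request:
{"method": "arm_command", "body": {"deltas": [{"x": -0.02, "y": -0.028, "z": 0.003, "wx": 0.1, "wy": 0, "wz": 5.2, "claw": 1}, {"x": -0.023, "y": -0.027, "z": 0.003, "wx": 0.1, "wy": 0.1, "wz": 5.2, "claw": 1}, {"x": -0.025, "y": -0.024, "z": 0.004, "wx": 0.1, "wy": 0, "wz": 5.2, "claw": 1}, {"x": -0.027, "y": -0.022, "z": 0.003, "wx": 0, "wy": 0, "wz": 5.2, "claw": 1}, {"x": -0.029, "y": -0.019, "z": 0.003, "wx": 0, "wy": 0, "wz": 5.2, "claw": 1}, {"x": 0, "y": 0, "z": 0, "wx": 0, "wy": 0, "wz": 0, "claw": 1}, {"x": 0, "y": 0, "z": 0, "wx": 0, "wy": 0, "wz": 0, "claw": 1}]}}

```text
t: 25.97
eef_pos: [0.6151, 0.1631, 0.1061]
ee_rot: [-0.002, 0.261, 0.965, -0.002]
contact_force: [-0.2, 0.9, -0.7]
width: 0.0858
finger_force: 0.0
```

Run:
```python
from h import *
pick((.624,.163),-30); print(cur()[0])
```

```text
6
[{"x":0.002,"y":0.004,"z":-0.004,"wx":-0.3,"wy":-0.1,"wz":-0.3,"claw":1},{"x":0,"y":0,"z":0.027,"wx":0,"wy":0,"wz":0,"claw":1},{"x":0,"y":0,"z":0.026,"wx":0,"wy":0,"wz":0,"claw":1},{"x":0,"y":0,"z":0.027,"wx":0,"wy":0,"wz":0,"claw":1},{"x":0,"y":0,"z":0.012,"wx":0,"wy":0,"wz":0,"claw":1},{"x":0,"y":0,"z":0.011,"wx":0,"wy":0,"wz":0,"claw":1}]
[0.61505267 0.16312928 0.10605062]
```

Request:
{"method": "arm_command", "body": {"deltas": [{"x": 0.002, "y": 0.004, "z": 0.02, "wx": 0, "wy": 0, "wz": 0, "claw": 1}, {"x": 0, "y": 0, "z": 0.027, "wx": 0, "wy": 0, "wz": 0, "claw": 1}, {"x": 0, "y": 0, "z": 0.027, "wx": 0, "wy": 0, "wz": 0, "claw": 1}, {"x": 0, "y": 0, "z": 0.014, "wx": 0, "wy": 0, "wz": 0, "claw": 1}, {"x": 0, "y": 0, "z": 0.008, "wx": 0, "wy": 0, "wz": 0, "claw": 1}, {"x": 0, "y": 0, "z": 0, "wx": 0, "wy": 0, "wz": 0, "claw": -1}, {"x": 0, "y": 0, "z": 0, "wx": 0, "wy": 0, "wz": 0, "claw": -1}, {"x": 0, "y": 0, "z": 0, "wx": 0, "wy": 0, "wz": 0, "claw": -1}, {"x": 0, "y": 0, "z": 0, "wx": 0, "wy": 0, "wz": 0, "claw": -1}, {"x": 0, "y": 0, "z": 0, "wx": 0, "wy": 0, "wz": 0, "claw": -1}], "grip_force": 20}}

```text
t: 26.8
eef_pos: [0.616, 0.1716, 0.0131]
ee_rot: [-0.0, 0.259, 0.966, -0.0]
contact_force: [-0.1, 0.2, 4.6]
width: 0.0339
finger_force: 21.9
```

Run:
```python
from h import *
s=readout.state(); print(s['eef_pos'],s['width'],s['finger_force'])
put((.535,.382),.05)
```

```text
[0.61600578 0.17163234 0.01313453] 0.03388970822138743 21.85012936592102
16
[{"x":0,"y":0,"z":-0.023,"wx":0,"wy":0,"wz":0,"claw":-1},{"x":0,"y":0,"z":-0.024,"wx":0,"wy":0,"wz":0,"claw":-1},{"x":0,"y":0,"z":-0.032,"wx":0,"wy":0,"wz":0,"claw":-1},{"x":0,"y":0,"z":-0.033,"wx":0,"wy":0,"wz":0,"claw":-1},{"x":0.026,"y":0.02,"z":-0.001,"wx":0,"wy":0,"wz":-3.7,"claw":-1},{"x":0.025,"y":0.021,"z":0,"wx":0,"wy":0,"wz":-3.7,"claw":-1},{"x":0.024,"y":0.023,"z":-0.001,"wx":0,"wy":0,"wz":-3.7,"claw":-1},{"x":0.022,"y":0.024,"z":-0.001,"wx":0,"wy":0,"wz":-3.7,"claw":-1},{"x":0.02,"y":0.026,"z":0,"wx":0,"wy":0,"wz":-3.8,"claw":-1},{"x":0.019,"y":0.027,"z":-0.001,"wx":0,"wy":0,"wz":-3.7,"claw":-1}]
[{"x":0.017,"y":0.028,"z":-0.001,"wx":0,"wy":0,"wz":-3.7,"claw":-1},{"x":0,"y":0,"z":0.017,"wx":0,"wy":0,"wz":0,"claw":-1},{"x":0,"y":0,"z":0.016,"wx":0,"wy":0,"wz":0,"claw":-1},{"x":0,"y":0,"z":0.017,"wx":0,"wy":0,"wz":0,"claw":-1},{"x":0,"y":0,"z":0.015,"wx":0,"wy":0,"wz":0,"claw":-1},{"x":0,"y":0,"z":0.015,"wx":0,"wy":0,"wz":0,"claw":-1}]
```

Request:
{"method": "arm_command", "body": {"deltas": [{"x": 0, "y": 0, "z": -0.02, "wx": 0, "wy": 0, "wz": 0, "claw": -1}, {"x": 0, "y": 0, "z": -0.03, "wx": 0, "wy": 0, "wz": 0, "claw": -1}, {"x": 0, "y": 0, "z": -0.035, "wx": 0, "wy": 0, "wz": 0, "claw": -1}, {"x": 0, "y": 0, "z": -0.03, "wx": 0, "wy": 0, "wz": 0, "claw": -1}, {"x": 0.026, "y": 0.02, "z": -0.001, "wx": 0, "wy": 0, "wz": -3.7, "claw": -1}, {"x": 0.025, "y": 0.021, "z": 0, "wx": 0, "wy": 0, "wz": -3.7, "claw": -1}, {"x": 0.024, "y": 0.023, "z": -0.001, "wx": 0, "wy": 0, "wz": -3.7, "claw": -1}, {"x": 0.022, "y": 0.024, "z": -0.001, "wx": 0, "wy": 0, "wz": -3.7, "claw": -1}, {"x": 0.02, "y": 0.026, "z": 0, "wx": 0, "wy": 0, "wz": -3.8, "claw": -1}, {"x": 0.019, "y": 0.027, "z": -0.001, "wx": 0, "wy": 0, "wz": -3.7, "claw": -1}]}}

```text
t: 27.63
eef_pos: [0.5369, 0.3537, 0.1314]
ee_rot: [-0.001, 0.066, 0.998, -0.0]
contact_force: [0.8, 0.2, -1.8]
width: 0.0332
finger_force: 21.2
```

Request:
{"method": "arm_command", "body": {"deltas": [{"x": 0.017, "y": 0.028, "z": 0, "wx": 0, "wy": 0, "wz": -3.7, "claw": -1}, {"x": 0, "y": 0, "z": 0, "wx": 0, "wy": 0, "wz": 0, "claw": -1}, {"x": 0, "y": 0, "z": 0, "wx": 0, "wy": 0, "wz": 0, "claw": -1}]}}

```text
t: 27.88
eef_pos: [0.5224, 0.3855, 0.1312]
ee_rot: [-0.002, 0.032, 0.999, 0.0]
contact_force: [-0.0, -1.5, -0.4]
width: 0.0338
finger_force: 21.2
```

Run:
```python
from h import *
p,r=cur(); print(p,np.degrees(np.arctan2(r.as_matrix()[1,1],r.as_matrix()[0,1])))
w=capture('wrist'); save(w,'w10.png'); bottles(w)
```

```text
[0.52242447 0.38554764 0.13124176] 86.29096623629638
0.97 [0.405 0.405] [49. 34.] yaw 8 z 0.041 hue [100.  40.] [297  37]
0.93 [0.533 0.314] [35. 81.] yaw -2 z 0.041 hue [20. 26.] [188 226]
0.87 [0.532 0.384] [35. 77.] yaw -4 z 0.154 hue [19. 28.] [277 219]
0.83 [0.437 0.37 ] [80. 35.] yaw 38 z 0.041 hue [105.   6.] [249  90]
```

View pics/w10.png

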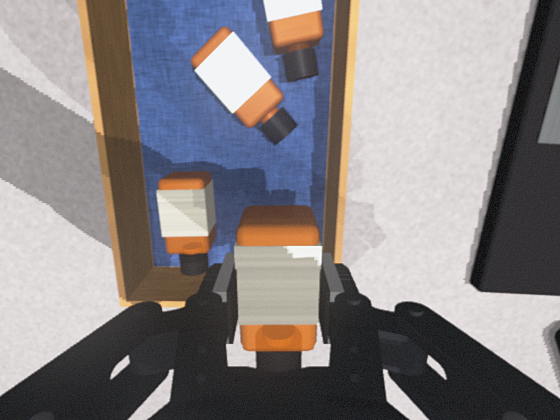

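The held bottle is at (277,260). Bottle A lies at (187,215) and the two poured bottles at (240,80) and (297,35). The slot is free, so I'm lowering it.

Request:
{"method": "arm_command", "body": {"deltas": [{"x": 0, "y": -0.006, "z": 0.02, "wx": 0, "wy": 0, "wz": 0, "claw": -1}, {"x": 0, "y": 0, "z": 0.03, "wx": 0, "wy": 0, "wz": 0, "claw": -1}, {"x": 0, "y": 0, "z": 0.03, "wx": 0, "wy": 0, "wz": 0, "claw": -1}, {"x": 0, "y": 0, "z": 0.017, "wx": 0, "wy": 0, "wz": 0, "claw": -1}, {"x": 0, "y": 0, "z": 0.011, "wx": 0, "wy": 0, "wz": 0, "claw": -1}, {"x": 0, "y": 0, "z": 0, "wx": 0, "wy": 0, "wz": 0, "claw": -1}, {"x": 0, "y": 0, "z": 0, "wx": 0, "wy": 0, "wz": 0, "claw": 0}, {"x": 0, "y": 0, "z": 0, "wx": 0, "wy": 0, "wz": 0, "claw": 0}, {"x": 0, "y": 0, "z": 0, "wx": 0, "wy": 0, "wz": 0, "claw": 0}]}}

```text
t: 28.73
eef_pos: [0.5248, 0.377, 0.0244]
ee_rot: [-0.0, 0.035, 0.999, 0.0]
contact_force: [0.6, 0.6, 0.4]
width: 0.0425
finger_force: 0.0
```

Request:
{"method": "arm_command", "body": {"deltas": [{"x": 0, "y": 0, "z": -0.03, "wx": 0, "wy": 0, "wz": 0, "claw": 0}, {"x": 0, "y": 0, "z": -0.04, "wx": 0, "wy": 0, "wz": 0, "claw": 0}, {"x": 0, "y": 0, "z": -0.04, "wx": 0, "wy": 0, "wz": 0, "claw": 1}, {"x": 0, "y": 0, "z": -0.04, "wx": 0, "wy": 0, "wz": 0, "claw": 1}, {"x": 0, "y": 0, "z": 0, "wx": 0, "wy": 0, "wz": 0, "claw": 1}]}}

```text
t: 29.15
eef_pos: [0.5287, 0.3804, 0.183]
ee_rot: [0.005, 0.035, 0.999, 0.005]
contact_force: [0.8, 0.9, 0.1]
width: 0.077
finger_force: 0.0
```

Run:
```python
from h import *
t=capture('top'); print(cur()[0]); bottles(t)
pick((.588,-.169),-24,via=([.56,.08,.18],down(75)))
```

```text
[0.52718181 0.37906983 0.17937798]
0.84 [ 0.301 -0.18 ] [80. 34.] yaw 59 z 0.038 hue [  1. 153.] [353 267]
0.76 [0.436 0.367] [80. 35.] yaw 38 z 0.043 hue [13. 35.] [146 222]
0.67 [ 0.449 -0.168] [80. 36.] yaw 13 z 0.039 hue [11. 23.] [346 212]
0.62 [ 0.587 -0.168] [34. 77.] yaw -25 z 0.038 hue [12. 22.] [344 161]
0.61 [0.532 0.311] [35. 80.] yaw -3 z 0.042 hue [18. 51.] [167 186]
0.6 [0.519 0.358] [83. 73.] yaw 48 z 0.042 hue [19. 47.] [150 191]
0.59 [ 0.206 -0.279] [79. 34.] yaw -123 z 0.039 hue [ 62. 107.] [392 303]
20
[{"x":-0.007,"y":-0.037,"z":-0.001,"wx":0,"wy":0,"wz":1.4,"claw":1},{"x":-0.008,"y":-0.036,"z":0,"wx":0,"wy":0,"wz":1.4,"claw":1},{"x":-0.008,"y":-0.037,"z":-0.001,"wx":0.1,"wy":0,"wz":1.3,"claw":1},{"x":-0.01,"y":-0.036,"z":0,"wx":0,"wy":0.1,"wz":1.4,"claw":1},{"x":-0.01,"y":-0.036,"z":-0.001,"wx":0,"wy":0,"wz":1.4,"claw":1},{"x":-0.012,"y":-0.036,"z":0,"wx":0,"wy":0,"wz":1.4,"claw":1},{"x":-0.012,"y":-0.035,"z":-0.001,"wx":0.1,"wy":0,"wz":1.3,"claw":1},{"x":-0.013,"y":-0.035,"z":0,"wx":0,"wy":0,"wz":1.4,"claw":1},{"x":-0.012,"y":-0.033,"z":0.01,"wx":0,"wy":0,"wz":1.3,"claw":1},{"x":-0.012,"y":-0.033,"z":0.01,"wx":0,"wy":0,"wz":1.3,"claw":1}]
[{"x":-0.013,"y":-0.033,"z":0.01,"wx":0,"wy":0,"wz":1.3,"claw":1},{"x":-0.014,"y":-0.032,"z":0.01,"wx":0,"wy":0,"wz":1.2,"claw":1},{"x":-0.014,"y":-0.032,"z":0.01,"wx":0,"wy":0,"wz":1.3,"claw":1},{"x":-0.016,"y":-0.032,"z":0.01,"wx":0,"wy":0,"wz":1.3,"claw":1},{"x":-0.015,"y":-0.031,"z":0.01,"wx":0,"wy":0,"wz":1.3,"claw":1},{"x":0,"y":0,"z":0.027,"wx":0,"wy":0,"wz":0,"claw":1},{"x":0,"y":0,"z":0.026,"wx":0,"wy":0,"wz":0,"claw":1},{"x":0,"y":0,"z":0.027,"wx":0,"wy":0,"wz":0,"claw":1},{"x":0,"y":0,"z":0.011,"wx":0,"wy":0,"wz":0,"claw":1},{"x":0,"y":0,"z":0.012,"wx":0,"wy":0,"wz":0,"claw":1}]
```

Request:
{"method": "arm_command", "body": {"deltas": [{"x": -0.007, "y": -0.037, "z": -0.001, "wx": 0, "wy": 0, "wz": 1.4, "claw": 1}, {"x": -0.008, "y": -0.036, "z": 0, "wx": 0, "wy": 0, "wz": 1.4, "claw": 1}, {"x": -0.008, "y": -0.037, "z": -0.001, "wx": 0.1, "wy": 0, "wz": 1.3, "claw": 1}, {"x": -0.01, "y": -0.036, "z": 0, "wx": 0, "wy": 0.1, "wz": 1.4, "claw": 1}, {"x": -0.01, "y": -0.036, "z": -0.001, "wx": 0, "wy": 0, "wz": 1.4, "claw": 1}, {"x": -0.012, "y": -0.036, "z": 0, "wx": 0, "wy": 0, "wz": 1.4, "claw": 1}, {"x": -0.012, "y": -0.035, "z": -0.001, "wx": 0.1, "wy": 0, "wz": 1.3, "claw": 1}, {"x": -0.013, "y": -0.035, "z": 0, "wx": 0, "wy": 0, "wz": 1.4, "claw": 1}, {"x": -0.012, "y": -0.033, "z": 0, "wx": 0, "wy": 0, "wz": 1.3, "claw": 1}, {"x": -0.012, "y": -0.033, "z": 0, "wx": 0, "wy": 0, "wz": 1.3, "claw": 1}]}}

```text
t: 30.08
eef_pos: [0.5636, 0.0072, 0.1766]
ee_rot: [-0.003, 0.153, 0.988, -0.003]
contact_force: [0.2, 0.1, -0.2]
width: 0.0856
finger_force: 0.0
```

Request:
{"method": "arm_command", "body": {"deltas": [{"x": -0.013, "y": -0.033, "z": 0, "wx": 0, "wy": 0, "wz": 1.3, "claw": 1}, {"x": -0.014, "y": -0.032, "z": 0, "wx": 0, "wy": 0, "wz": 1.2, "claw": 1}, {"x": -0.014, "y": -0.032, "z": 0, "wx": 0, "wy": 0, "wz": 1.3, "claw": 1}, {"x": -0.016, "y": -0.032, "z": 0.01, "wx": 0, "wy": 0, "wz": 1.3, "claw": 1}, {"x": -0.015, "y": -0.031, "z": 0.03, "wx": 0, "wy": 0, "wz": 1.3, "claw": 1}, {"x": 0, "y": 0, "z": 0.03, "wx": 0, "wy": 0, "wz": 0, "claw": 1}, {"x": 0, "y": 0, "z": 0, "wx": 0, "wy": 0, "wz": 0, "claw": 1}, {"x": 0, "y": 0, "z": 0, "wx": 0, "wy": 0, "wz": 0, "claw": 1}]}}

```text
t: 30.75
eef_pos: [0.5744, -0.1625, 0.1088]
ee_rot: [-0.005, 0.208, 0.978, -0.002]
contact_force: [0.2, 0.9, -1.1]
width: 0.0855
finger_force: 0.0
```

Run:
```python
from h import *
print(cur()[0]); bottles(capture('wrist')); pick((.588,-.168),-24.5)
```

```text
[ 0.57442927 -0.16247066  0.10878474]
0.87 [ 0.589 -0.167] [34. 81.] yaw -24 z 0.036 hue [20. 24.] [282 237]
0.55 [ 0.451 -0.166] [77. 35.] yaw 14 z 0.036 hue [108.  10.] [192  41]
6
[{"x":-0.002,"y":-0.001,"z":0.002,"wx":-0.3,"wy":-0.1,"wz":0.6,"claw":1},{"x":0,"y":0,"z":0.027,"wx":0,"wy":0,"wz":0,"claw":1},{"x":0,"y":0,"z":0.026,"wx":0,"wy":0,"wz":0,"claw":1},{"x":0,"y":0,"z":0.027,"wx":0,"wy":0,"wz":0,"claw":1},{"x":0,"y":0,"z":0.011,"wx":0,"wy":0,"wz":0,"claw":1},{"x":-0.001,"y":0,"z":0.012,"wx":0,"wy":0,"wz":0,"claw":1}]
```

Request:
{"method": "arm_command", "body": {"deltas": [{"x": -0.002, "y": -0.001, "z": 0.025, "wx": -0.3, "wy": -0.1, "wz": 0.6, "claw": 1}, {"x": 0, "y": 0, "z": 0.027, "wx": 0, "wy": 0, "wz": 0, "claw": 1}, {"x": 0, "y": 0, "z": 0.027, "wx": 0, "wy": 0, "wz": 0, "claw": 1}, {"x": 0, "y": 0, "z": 0.015, "wx": 0, "wy": 0, "wz": 0, "claw": 1}, {"x": 0, "y": 0, "z": 0.008, "wx": 0, "wy": 0, "wz": 0, "claw": 1}, {"x": 0, "y": 0, "z": 0, "wx": 0, "wy": 0, "wz": 0, "claw": -1}, {"x": 0, "y": 0, "z": 0, "wx": 0, "wy": 0, "wz": 0, "claw": -1}, {"x": 0, "y": 0, "z": 0, "wx": 0, "wy": 0, "wz": 0, "claw": -1}, {"x": 0, "y": 0, "z": 0, "wx": 0, "wy": 0, "wz": 0, "claw": -1}, {"x": 0, "y": 0, "z": 0, "wx": 0, "wy": 0, "wz": 0, "claw": -1}], "grip_force": 20}}

```text
t: 31.68
eef_pos: [0.5789, -0.1651, 0.0104]
ee_rot: [0.001, 0.213, 0.977, -0.0]
contact_force: [0.3, 1.6, 6.6]
width: 0.0339
finger_force: 22.1
```

Run:
```python
from h import *
s=readout.state(); print(s['eef_pos'],s['width'],s['finger_force'])
p,q=cur()
g,r=grasp((.37,.318),-4)
plan([([p[0],p[1],.05],q,2),([.57,-.14,.18],q,4),([.53,.0,.2],down(75)),([.40,.28,.17],r),([*g,.13],r)],claw=-1,step=38)
```

```text
[ 0.5789044  -0.16513411  0.01036125] 0.03391991724493315 22.095235884189606
21
[{"x":0,"y":0,"z":-0.02,"wx":0,"wy":0,"wz":0,"claw":-1},{"x":0,"y":0,"z":-0.02,"wx":0,"wy":0,"wz":0,"claw":-1},{"x":0.005,"y":0.005,"z":-0.032,"wx":0,"wy":0,"wz":0,"claw":-1},{"x":0.004,"y":0.005,"z":-0.033,"wx":0,"wy":0,"wz":0,"claw":-1},{"x":0.005,"y":0.004,"z":-0.032,"wx":0,"wy":0,"wz":0,"claw":-1},{"x":0.004,"y":0.005,"z":-0.033,"wx":0,"wy":0,"wz":0,"claw":-1},{"x":0.024,"y":0.028,"z":-0.005,"wx":0,"wy":0,"wz":-2.4,"claw":-1},{"x":0.022,"y":0.028,"z":-0.005,"wx":0,"wy":0,"wz":-2.4,"claw":-1},{"x":0.022,"y":0.03,"z":-0.005,"wx":0,"wy":0.1,"wz":-2.4,"claw":-1},{"x":0.02,"y":0.03,"z":-0.005,"wx":0,"wy":0,"wz":-2.4,"claw":-1}]
[{"x":0.022,"y":0.026,"z":0.003,"wx":0,"wy":0,"wz":-1.2,"claw":-1},{"x":0.021,"y":0.027,"z":0.004,"wx":0,"wy":0,"wz":-1.2,"claw":-1},{"x":0.021,"y":0.027,"z":0.003,"wx":0,"wy":0,"wz":-1.3,"claw":-1},{"x":0.02,"y":0.028,"z":0.003,"wx":0,"wy":0,"wz":-1.2,"claw":-1},{"x":0.02,"y":0.028,"z":0.004,"wx":0,"wy":0,"wz":-1.2,"claw":-1},{"x":0.019,"y":0.029,"z":0.003,"wx":0,"wy":0,"wz":-1.2,"claw":-1},{"x":0.018,"y":0.029,"z":0.003,"wx":0,"wy":0,"wz":-1.2,"claw":-1},{"x":0.018,"y":0.029,"z":0.004,"wx":0,"wy":0,"wz":-1.3,"claw":-1},{"x":0.017,"y":0.03,"z":0.003,"wx":0,"wy":0,"wz":-1.2,"claw":-1},{"x":0.021,"y":0.018,"z":0.02,"wx":0,"wy":0,"wz":0,"claw":-1}]
[{"x":0.022,"y":0.018,"z":0.02,"wx":0,"wy":0,"wz":0,"claw":-1}]
```

Request:
{"method": "arm_command", "body": {"deltas": [{"x": 0, "y": 0, "z": -0.02, "wx": 0, "wy": 0, "wz": 0, "claw": -1}, {"x": 0, "y": 0, "z": -0.02, "wx": 0, "wy": 0, "wz": 0, "claw": -1}, {"x": 0.005, "y": 0.005, "z": -0.032, "wx": 0, "wy": 0, "wz": 0, "claw": -1}, {"x": 0.004, "y": 0.005, "z": -0.033, "wx": 0, "wy": 0, "wz": 0, "claw": -1}, {"x": 0.005, "y": 0.004, "z": -0.032, "wx": 0, "wy": 0, "wz": 0, "claw": -1}, {"x": 0.004, "y": 0.005, "z": -0.033, "wx": 0, "wy": 0, "wz": 0, "claw": -1}, {"x": 0.024, "y": 0.028, "z": -0.005, "wx": 0, "wy": 0, "wz": -2.4, "claw": -1}, {"x": 0.022, "y": 0.028, "z": -0.005, "wx": 0, "wy": 0, "wz": -2.4, "claw": -1}, {"x": 0.022, "y": 0.03, "z": -0.005, "wx": 0, "wy": 0.1, "wz": -2.4, "claw": -1}, {"x": 0.02, "y": 0.03, "z": -0.005, "wx": 0, "wy": 0, "wz": -2.4, "claw": -1}]}}

```text
t: 32.52
eef_pos: [0.5282, 0.0011, 0.1999]
ee_rot: [-0.001, 0.13, 0.992, 0.0]
contact_force: [1.0, 0.4, -1.0]
width: 0.0337
finger_force: 21.2
```

Request:
{"method": "arm_command", "body": {"deltas": [{"x": 0.022, "y": 0.026, "z": 0.003, "wx": 0, "wy": 0, "wz": -1.2, "claw": -1}, {"x": 0.021, "y": 0.027, "z": 0.004, "wx": 0, "wy": 0, "wz": -1.2, "claw": -1}, {"x": 0.021, "y": 0.027, "z": 0.003, "wx": 0, "wy": 0, "wz": -1.3, "claw": -1}, {"x": 0.02, "y": 0.028, "z": 0.003, "wx": 0, "wy": 0, "wz": -1.2, "claw": -1}, {"x": 0.02, "y": 0.028, "z": 0.004, "wx": 0, "wy": 0, "wz": -1.2, "claw": -1}, {"x": 0.019, "y": 0.029, "z": 0.003, "wx": 0, "wy": 0, "wz": -1.2, "claw": -1}, {"x": 0.018, "y": 0.029, "z": 0.003, "wx": 0, "wy": 0, "wz": -1.2, "claw": -1}, {"x": 0.018, "y": 0.029, "z": 0.004, "wx": 0, "wy": 0, "wz": -1.3, "claw": -1}, {"x": 0.017, "y": 0.03, "z": 0.003, "wx": 0, "wy": 0, "wz": -1.2, "claw": -1}, {"x": 0.021, "y": 0.018, "z": 0.02, "wx": 0, "wy": 0, "wz": 0, "claw": -1}]}}

```text
t: 33.35
eef_pos: [0.3817, 0.305, 0.152]
ee_rot: [0.002, 0.034, 0.999, 0.004]
contact_force: [1.1, 0.9, -1.5]
width: 0.0333
finger_force: 21.2
```

Request:
{"method": "arm_command", "body": {"deltas": [{"x": 0.022, "y": 0.018, "z": 0.02, "wx": 0, "wy": 0, "wz": 0, "claw": -1}, {"x": 0, "y": 0, "z": 0, "wx": 0, "wy": 0, "wz": 0, "claw": -1}, {"x": 0, "y": 0, "z": 0, "wx": 0, "wy": 0, "wz": 0, "claw": -1}]}}

```text
t: 33.6
eef_pos: [0.3571, 0.32, 0.129]
ee_rot: [-0.002, 0.033, 0.999, -0.0]
contact_force: [0.4, -1.4, -0.4]
width: 0.0335
finger_force: 21.1
```

Run:
```python
from h import *
p,r=cur(); print(p,np.degrees(np.arctan2(r.as_matrix()[1,1],r.as_matrix()[0,1])))
w=capture('wrist'); save(w,'w11.png'); bottles(w); print(grasp((.37,.318),-4)[0])
```

```text
[0.35706077 0.31995161 0.12900797] 86.27482972730128
0.74 [0.418 0.376] [56.  4.] yaw 37 z 0.04 hue [19. 29.] [353 277]
0.61 [0.39  0.403] [81. 35.] yaw 8 z 0.041 hue [105.  16.] [388 242]
0.59 [0.364 0.319] [35. 75.] yaw -4 z 0.154 hue [19. 29.] [278 217]
0.59 [0.495 0.331] [4. 1.] yaw -142 z 0.038 hue [ 12. 148.] [302 358]
[0.36002436 0.31869756]
```

View pics/w11.png

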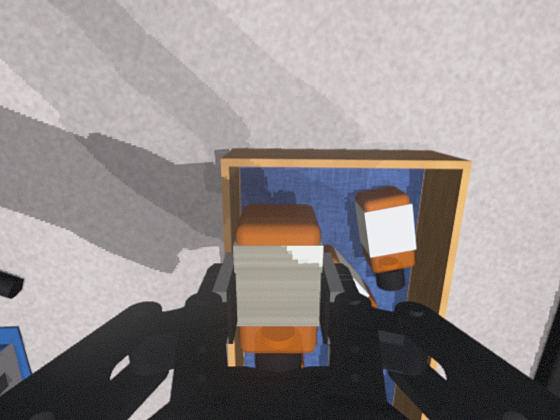

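The held bottle at (278,285) is over the free near-left corner of the box, and the poured bottles at (388,235) and (360,285) are clear of it. I'm lowering it.

Request:
{"method": "arm_command", "body": {"deltas": [{"x": -0.003, "y": 0.004, "z": 0.02, "wx": 0, "wy": 0, "wz": 0, "claw": -1}, {"x": 0, "y": 0, "z": 0.03, "wx": 0, "wy": 0, "wz": 0, "claw": -1}, {"x": 0, "y": 0, "z": 0.03, "wx": 0, "wy": 0, "wz": 0, "claw": -1}, {"x": 0, "y": 0, "z": 0.017, "wx": 0, "wy": 0, "wz": 0, "claw": -1}, {"x": 0, "y": 0, "z": 0.01, "wx": 0, "wy": 0, "wz": 0, "claw": -1}, {"x": 0, "y": 0, "z": 0, "wx": 0, "wy": 0, "wz": 0, "claw": -1}, {"x": 0, "y": 0, "z": 0, "wx": 0, "wy": 0, "wz": 0, "claw": 0}, {"x": 0, "y": 0, "z": 0, "wx": 0, "wy": 0, "wz": 0, "claw": 0}, {"x": 0, "y": 0, "z": 0, "wx": 0, "wy": 0, "wz": 0, "claw": 0}]}}

```text
t: 34.45
eef_pos: [0.363, 0.3234, 0.0238]
ee_rot: [-0.001, 0.035, 0.999, 0.001]
contact_force: [0.4, -0.1, -0.2]
width: 0.0428
finger_force: 0.0
```

Request:
{"method": "arm_command", "body": {"deltas": [{"x": 0, "y": 0, "z": -0.03, "wx": 0, "wy": 0, "wz": 0, "claw": 0}, {"x": 0, "y": 0, "z": -0.04, "wx": 0, "wy": 0, "wz": 0, "claw": 0}, {"x": 0, "y": 0, "z": -0.04, "wx": 0, "wy": 0, "wz": 0, "claw": 1}, {"x": 0, "y": 0, "z": -0.04, "wx": 0, "wy": 0, "wz": 0, "claw": 1}, {"x": 0, "y": 0, "z": 0, "wx": 0, "wy": 0, "wz": 0, "claw": 1}]}}

```text
t: 34.87
eef_pos: [0.3659, 0.3261, 0.1803]
ee_rot: [0.004, 0.035, 0.999, 0.005]
contact_force: [0.6, 1.3, 0.1]
width: 0.0768
finger_force: 0.0
```

Run:
```python
from h import *
t=capture('top'); print(cur()[0]); bottles(t)
g,r=grasp((.45,-.167),14)
plan([([.47,.12,.18],down(95)),([*g,.16],r),([*g,.11],r)],claw=1,step=40)
```

```text
[0.36488055 0.32493232 0.1774701 ]
0.85 [0.535 0.37 ] [34. 77.] yaw -3 z 0.043 hue [16. 28.] [146 185]
0.85 [ 0.301 -0.18 ] [80. 35.] yaw 58 z 0.038 hue [  1. 154.] [353 267]
0.83 [ 0.205 -0.279] [81. 34.] yaw -123 z 0.038 hue [ 62. 106.] [392 303]
0.76 [0.372 0.315] [29. 77.] yaw -1 z 0.041 hue [ 12.  102.5] [166 245]
0.72 [0.532 0.312] [34. 79.] yaw -1 z 0.042 hue [111.  32.] [167 186]
0.62 [0.437 0.368] [80. 34.] yaw 38 z 0.043 hue [12. 35.] [146 222]
0.62 [0.416 0.397] [37. 17.] yaw 58 z 0.039 hue [12. 89.] [135 229]
0.62 [ 0.449 -0.168] [79. 35.] yaw 13 z 0.039 hue [11. 24.] [346 212]
16
[{"x":-0.02,"y":-0.033,"z":-0.001,"wx":0,"wy":0,"wz":-1.5,"claw":1},{"x":-0.019,"y":-0.033,"z":-0.001,"wx":0.1,"wy":0,"wz":-1.5,"claw":1},{"x":-0.019,"y":-0.033,"z":-0.001,"wx":0,"wy":0,"wz":-1.5,"claw":1},{"x":-0.017,"y":-0.034,"z":-0.001,"wx":0.1,"wy":0.1,"wz":-1.5,"claw":1},{"x":-0.017,"y":-0.035,"z":0,"wx":0,"wy":0,"wz":-1.5,"claw":1},{"x":-0.015,"y":-0.035,"z":-0.001,"wx":0,"wy":0,"wz":-1.5,"claw":1},{"x":0.007,"y":-0.036,"z":0.002,"wx":0,"wy":0,"wz":-1.1,"claw":1},{"x":0.007,"y":-0.035,"z":0.003,"wx":0,"wy":0,"wz":-1.2,"claw":1},{"x":0.009,"y":-0.036,"z":0.002,"wx":0,"wy":0,"wz":-1.1,"claw":1},{"x":0.009,"y":-0.035,"z":0.003,"wx":0,"wy":0,"wz":-1.1,"claw":1}]
[{"x":0.009,"y":-0.035,"z":0.002,"wx":0,"wy":0,"wz":-1.1,"claw":1},{"x":0.01,"y":-0.035,"z":0.003,"wx":0,"wy":0,"wz":-1.2,"claw":1},{"x":0.011,"y":-0.035,"z":0.002,"wx":0,"wy":0,"wz":-1.1,"claw":1},{"x":0.012,"y":-0.034,"z":0.003,"wx":0,"wy":0,"wz":-1.1,"claw":1},{"x":0,"y":0,"z":0.025,"wx":0,"wy":0,"wz":0,"claw":1},{"x":0,"y":0,"z":0.025,"wx":0,"wy":0,"wz":0,"claw":1}]
```

Request:
{"method": "arm_command", "body": {"deltas": [{"x": -0.02, "y": -0.033, "z": -0.001, "wx": 0, "wy": 0, "wz": -1.5, "claw": 1}, {"x": -0.019, "y": -0.033, "z": -0.001, "wx": 0.1, "wy": 0, "wz": -1.5, "claw": 1}, {"x": -0.019, "y": -0.033, "z": -0.001, "wx": 0, "wy": 0, "wz": -1.5, "claw": 1}, {"x": -0.017, "y": -0.034, "z": -0.001, "wx": 0.1, "wy": 0.1, "wz": -1.5, "claw": 1}, {"x": -0.017, "y": -0.035, "z": 0, "wx": 0, "wy": 0, "wz": -1.5, "claw": 1}, {"x": -0.015, "y": -0.035, "z": -0.001, "wx": 0, "wy": 0, "wz": -1.5, "claw": 1}, {"x": 0.007, "y": -0.036, "z": 0.002, "wx": 0, "wy": 0, "wz": -1.1, "claw": 1}, {"x": 0.007, "y": -0.035, "z": 0.003, "wx": 0, "wy": 0, "wz": -1.2, "claw": 1}, {"x": 0.009, "y": -0.036, "z": 0.002, "wx": 0, "wy": 0, "wz": -1.1, "claw": 1}, {"x": 0.009, "y": -0.035, "z": 0.003, "wx": 0, "wy": 0, "wz": -1.1, "claw": 1}]}}

```text
t: 35.8
eef_pos: [0.452, -0.0276, 0.1669]
ee_rot: [-0.004, -0.083, 0.997, -0.001]
contact_force: [1.0, 0.0, -0.0]
width: 0.0853
finger_force: 0.0
```

Request:
{"method": "arm_command", "body": {"deltas": [{"x": 0.009, "y": -0.035, "z": 0.002, "wx": 0, "wy": 0, "wz": -1.1, "claw": 1}, {"x": 0.01, "y": -0.035, "z": 0.003, "wx": 0, "wy": 0, "wz": -1.2, "claw": 1}, {"x": 0.011, "y": -0.035, "z": 0.002, "wx": 0, "wy": 0, "wz": -1.1, "claw": 1}, {"x": 0.012, "y": -0.034, "z": 0.003, "wx": 0, "wy": 0, "wz": -1.1, "claw": 1}, {"x": 0, "y": 0, "z": 0.025, "wx": 0, "wy": 0, "wz": 0, "claw": 1}, {"x": 0, "y": 0, "z": 0.025, "wx": 0, "wy": 0, "wz": 0, "claw": 1}, {"x": 0, "y": 0, "z": 0, "wx": 0, "wy": 0, "wz": 0, "claw": 1}, {"x": 0, "y": 0, "z": 0, "wx": 0, "wy": 0, "wz": 0, "claw": 1}]}}

```text
t: 36.47
eef_pos: [0.4374, -0.1697, 0.1072]
ee_rot: [-0.005, -0.122, 0.992, -0.0]
contact_force: [0.3, 0.0, 0.4]
width: 0.0856
finger_force: 0.0
```

Run:
```python
from h import *
print(cur()[0]); bottles(capture('wrist')); pick((.45,-.167),14)
```

```text
[ 0.43736898 -0.16974497  0.10717817]
0.88 [ 0.449 -0.166] [80. 35.] yaw 14 z 0.036 hue [18. 26.] [280 235]
0.76 [ 0.308 -0.17 ] [58. 35.] yaw 59 z 0.036 hue [  1. 184.] [332  16]
6
[{"x":-0.001,"y":0,"z":-0.001,"wx":-0.1,"wy":-0.3,"wz":0.1,"claw":1},{"x":0,"y":0,"z":0.027,"wx":0,"wy":0,"wz":0,"claw":1},{"x":0,"y":0,"z":0.026,"wx":0,"wy":0,"wz":0,"claw":1},{"x":0,"y":0,"z":0.027,"wx":0,"wy":0,"wz":0,"claw":1},{"x":0,"y":0,"z":0.011,"wx":0,"wy":0,"wz":0,"claw":1},{"x":0,"y":0,"z":0.012,"wx":0,"wy":0,"wz":0,"claw":1}]
```

Request:
{"method": "arm_command", "body": {"deltas": [{"x": -0.001, "y": 0, "z": 0.025, "wx": 0, "wy": 0, "wz": 0, "claw": 1}, {"x": 0, "y": 0, "z": 0.027, "wx": 0, "wy": 0, "wz": 0, "claw": 1}, {"x": 0, "y": 0, "z": 0.027, "wx": 0, "wy": 0, "wz": 0, "claw": 1}, {"x": 0, "y": 0, "z": 0.013, "wx": 0, "wy": 0, "wz": 0, "claw": 1}, {"x": 0, "y": 0, "z": 0.008, "wx": 0, "wy": 0, "wz": 0, "claw": 1}, {"x": 0, "y": 0, "z": 0, "wx": 0, "wy": 0, "wz": 0, "claw": -1}, {"x": 0, "y": 0, "z": 0, "wx": 0, "wy": 0, "wz": 0, "claw": -1}, {"x": 0, "y": 0, "z": 0, "wx": 0, "wy": 0, "wz": 0, "claw": -1}, {"x": 0, "y": 0, "z": 0, "wx": 0, "wy": 0, "wz": 0, "claw": -1}, {"x": 0, "y": 0, "z": 0, "wx": 0, "wy": 0, "wz": 0, "claw": -1}], "grip_force": 20}}

```text
t: 37.4
eef_pos: [0.4405, -0.1707, 0.0096]
ee_rot: [-0.002, -0.122, 0.993, -0.002]
contact_force: [-0.1, 0.4, 6.1]
width: 0.0335
finger_force: 22.0
```

Run:
```python
from h import *
s=readout.state(); print(s['eef_pos'],s['width'],s['finger_force'])
p,q=cur()
g,r=grasp((.532,.343),-3); r=down(87)
plan([([p[0],p[1],.05],q,2),([.44,-.15,.16],q,4),([.48,.05,.19],down(98)),([*g,.17],r),([*g,.13],r)],claw=-1,step=38)
```

```text
[ 0.44046256 -0.17065265  0.00957798] 0.03352702176530071 22.041166126728058
22
[{"x":0,"y":0,"z":-0.02,"wx":0,"wy":0,"wz":0,"claw":-1},{"x":0,"y":0,"z":-0.02,"wx":0,"wy":0,"wz":0,"claw":-1},{"x":-0.001,"y":0.005,"z":-0.028,"wx":0,"wy":0,"wz":0,"claw":-1},{"x":-0.001,"y":0.005,"z":-0.027,"wx":0,"wy":0,"wz":0,"claw":-1},{"x":-0.001,"y":0.005,"z":-0.028,"wx":0,"wy":0,"wz":0,"claw":-1},{"x":-0.001,"y":0.005,"z":-0.027,"wx":0,"wy":0,"wz":0,"claw":-1},{"x":-0.015,"y":0.031,"z":-0.005,"wx":0,"wy":0,"wz":1.0,"claw":-1},{"x":-0.014,"y":0.031,"z":-0.005,"wx":-0.1,"wy":-0.1,"wz":1.0,"claw":-1},{"x":-0.013,"y":0.031,"z":-0.006,"wx":0,"wy":0,"wz":1.0,"claw":-1},{"x":-0.013,"y":0.031,"z":-0.005,"wx":0,"wy":0,"wz":1.0,"claw":-1}]
[{"x":-0.012,"y":0.032,"z":-0.005,"wx":-0.1,"wy":-0.1,"wz":1.0,"claw":-1},{"x":-0.012,"y":0.032,"z":-0.005,"wx":0,"wy":0,"wz":1.0,"claw":-1},{"x":-0.01,"y":0.036,"z":0.003,"wx":0,"wy":0,"wz":1.4,"claw":-1},{"x":-0.01,"y":0.035,"z":0.002,"wx":0,"wy":0,"wz":1.4,"claw":-1},{"x":-0.008,"y":0.036,"z":0.003,"wx":0,"wy":0,"wz":1.3,"claw":-1},{"x":-0.008,"y":0.037,"z":0.002,"wx":0,"wy":0,"wz":1.4,"claw":-1},{"x":-0.007,"y":0.036,"z":0.003,"wx":0,"wy":0,"wz":1.4,"claw":-1},{"x":-0.006,"y":0.036,"z":0.002,"wx":0,"wy":0,"wz":1.4,"claw":-1},{"x":-0.005,"y":0.037,"z":0.003,"wx":0,"wy":0,"wz":1.3,"claw":-1},{"x":-0.004,"y":0.037,"z":0.002,"wx":0,"wy":0,"wz":1.4,"claw":-1}]
[{"x":0,"y":0,"z":0.02,"wx":0,"wy":0,"wz":0,"claw":-1},{"x":0,"y":0,"z":0.02,"wx":0,"wy":0,"wz":0,"claw":-1}]
```

Request:
{"method": "arm_command", "body": {"deltas": [{"x": 0, "y": 0, "z": -0.02, "wx": 0, "wy": 0, "wz": 0, "claw": -1}, {"x": 0, "y": 0, "z": -0.02, "wx": 0, "wy": 0, "wz": 0, "claw": -1}, {"x": -0.001, "y": 0.005, "z": -0.028, "wx": 0, "wy": 0, "wz": 0, "claw": -1}, {"x": -0.001, "y": 0.005, "z": -0.027, "wx": 0, "wy": 0, "wz": 0, "claw": -1}, {"x": -0.001, "y": 0.005, "z": -0.028, "wx": 0, "wy": 0, "wz": 0, "claw": -1}, {"x": -0.001, "y": 0.005, "z": -0.027, "wx": 0, "wy": 0, "wz": 0, "claw": -1}, {"x": -0.015, "y": 0.031, "z": -0.005, "wx": 0, "wy": 0, "wz": 1, "claw": -1}, {"x": -0.014, "y": 0.031, "z": -0.005, "wx": -0.1, "wy": -0.1, "wz": 1, "claw": -1}, {"x": -0.013, "y": 0.031, "z": -0.006, "wx": 0, "wy": 0, "wz": 1, "claw": -1}, {"x": -0.013, "y": 0.031, "z": -0.005, "wx": 0, "wy": 0, "wz": 1, "claw": -1}]}}

```text
t: 38.23
eef_pos: [0.4662, -0.0155, 0.18]
ee_rot: [-0.001, -0.086, 0.996, -0.001]
contact_force: [0.5, 0.4, -0.4]
width: 0.0332
finger_force: 21.2
```

Request:
{"method": "arm_command", "body": {"deltas": [{"x": -0.012, "y": 0.032, "z": -0.005, "wx": -0.1, "wy": -0.1, "wz": 1, "claw": -1}, {"x": -0.012, "y": 0.032, "z": -0.005, "wx": 0, "wy": 0, "wz": 1, "claw": -1}, {"x": -0.01, "y": 0.036, "z": 0.003, "wx": 0, "wy": 0, "wz": 1.4, "claw": -1}, {"x": -0.01, "y": 0.035, "z": 0.002, "wx": 0, "wy": 0, "wz": 1.4, "claw": -1}, {"x": -0.008, "y": 0.036, "z": 0.003, "wx": 0, "wy": 0, "wz": 1.3, "claw": -1}, {"x": -0.008, "y": 0.037, "z": 0.002, "wx": 0, "wy": 0, "wz": 1.4, "claw": -1}, {"x": -0.007, "y": 0.036, "z": 0.003, "wx": 0, "wy": 0, "wz": 1.4, "claw": -1}, {"x": -0.006, "y": 0.036, "z": 0.002, "wx": 0, "wy": 0, "wz": 1.4, "claw": -1}, {"x": -0.005, "y": 0.037, "z": 0.003, "wx": 0, "wy": 0, "wz": 1.3, "claw": -1}, {"x": -0.004, "y": 0.037, "z": 0.002, "wx": 0, "wy": 0, "wz": 1.4, "claw": -1}]}}

```text
t: 39.07
eef_pos: [0.5208, 0.3453, 0.1693]
ee_rot: [-0.001, 0.026, 1.0, 0.0]
contact_force: [0.5, -0.1, -0.7]
width: 0.0337
finger_force: 21.2
```

Request:
{"method": "arm_command", "body": {"deltas": [{"x": 0, "y": 0, "z": 0.02, "wx": 0, "wy": 0, "wz": 0, "claw": -1}, {"x": 0, "y": 0, "z": 0.02, "wx": 0, "wy": 0, "wz": 0, "claw": -1}, {"x": 0, "y": 0, "z": 0, "wx": 0, "wy": 0, "wz": 0, "claw": -1}, {"x": 0, "y": 0, "z": 0, "wx": 0, "wy": 0, "wz": 0, "claw": -1}]}}

```text
t: 39.4
eef_pos: [0.5202, 0.3428, 0.1285]
ee_rot: [-0.002, 0.026, 1.0, -0.001]
contact_force: [0.7, 0.1, -0.2]
width: 0.0335
finger_force: 21.1
```

Run:
```python
from h import *
p,r=cur(); print(p,np.degrees(np.arctan2(r.as_matrix()[1,1],r.as_matrix()[0,1])))
bottles(capture('wrist'))
```

```text
[0.52023948 0.34284582 0.12847626] 87.02032136150075
0.9 [0.521 0.315] [35. 59.] yaw 178 z 0.041 hue [19. 28.] [242 211]
0.88 [0.406 0.405] [49. 35.] yaw 6 z 0.041 hue [15. 41.] [364  37]
0.73 [0.523 0.374] [35. 62.] yaw 179 z 0.041 hue [36.  5.] [320 210]
0.65 [0.437 0.37 ] [80. 35.] yaw 38 z 0.041 hue [110.   6.] [313  90]
0.63 [0.397 0.32 ] [34. 32.] yaw -90 z 0.04 hue [ 14. 121.] [234  31]
0.62 [0.527 0.341] [35. 75.] yaw -3 z 0.154 hue [18. 28.] [278 218]
0.53 [0.486 0.353] [161. 202.] yaw 176 z 0.061 hue [111. 109.] [290 163]
```

Request:
{"method": "arm_command", "body": {"deltas": [{"x": 0, "y": 0.002, "z": 0.02, "wx": 0, "wy": 0, "wz": 0, "claw": -1}, {"x": 0, "y": 0, "z": 0.03, "wx": 0, "wy": 0, "wz": 0, "claw": -1}, {"x": 0, "y": 0, "z": 0.016, "wx": 0, "wy": 0, "wz": 0, "claw": -1}, {"x": 0, "y": 0, "z": 0.01, "wx": 0, "wy": 0, "wz": 0, "claw": -1}, {"x": 0, "y": 0, "z": 0, "wx": 0, "wy": 0, "wz": 0, "claw": -1}, {"x": 0, "y": 0, "z": 0, "wx": 0, "wy": 0, "wz": 0, "claw": -1}, {"x": 0, "y": 0, "z": 0, "wx": 0, "wy": 0, "wz": 0, "claw": 0}, {"x": 0, "y": 0, "z": 0, "wx": 0, "wy": 0, "wz": 0, "claw": 0}, {"x": 0, "y": 0, "z": 0, "wx": 0, "wy": 0, "wz": 0, "claw": 0}, {"x": 0, "y": 0, "z": 0, "wx": 0, "wy": 0, "wz": 0, "claw": 0}]}}

```text
t: 40.33
eef_pos: [0.5215, 0.3462, 0.0541]
ee_rot: [-0.0, 0.026, 1.0, 0.001]
contact_force: [0.4, -0.3, -0.3]
width: 0.0428
finger_force: 0.0
```

Request:
{"method": "arm_command", "body": {"deltas": [{"x": 0, "y": 0, "z": -0.02, "wx": 0, "wy": 0, "wz": 0, "claw": 0}, {"x": 0, "y": 0, "z": -0.03, "wx": 0, "wy": 0, "wz": 0, "claw": 0}, {"x": 0, "y": 0, "z": -0.04, "wx": 0, "wy": 0, "wz": 0, "claw": 0}, {"x": 0, "y": -0.03, "z": -0.04, "wx": 0, "wy": 0, "wz": 0, "claw": 1}, {"x": 0, "y": -0.04, "z": -0.03, "wx": 0, "wy": 0, "wz": 0, "claw": 1}, {"x": 0, "y": -0.04, "z": 0, "wx": 0, "wy": 0, "wz": 0, "claw": 1}, {"x": 0, "y": -0.04, "z": 0, "wx": 0, "wy": 0, "wz": 0, "claw": 1}, {"x": 0, "y": -0.04, "z": 0, "wx": 0, "wy": 0, "wz": 0, "claw": 1}]}}

```text
t: 41.0
eef_pos: [0.5121, 0.1662, 0.2025]
ee_rot: [0.0, 0.026, 1.0, 0.001]
contact_force: [1.0, -0.6, -0.6]
width: 0.0853
finger_force: 0.0
```

Request:
{"method": "arm_command", "body": {"deltas": [{"x": 0.01, "y": -0.03, "z": 0, "wx": 0, "wy": 0, "wz": 0, "claw": 1}, {"x": 0.01, "y": -0.03, "z": 0, "wx": 0, "wy": 0, "wz": 0, "claw": 1}, {"x": 0, "y": 0, "z": 0, "wx": 0, "wy": 0, "wz": 0, "claw": 1}, {"x": 0, "y": 0, "z": 0, "wx": 0, "wy": 0, "wz": 0, "claw": 1}]}}

```text
t: 41.33
eef_pos: [0.4887, 0.1067, 0.2018]
ee_rot: [-0.001, 0.028, 1.0, 0.0]
contact_force: [0.2, 1.1, 0.3]
width: 0.0854
finger_force: 0.0
```

Run:
```python
from h import *
print(cur()[0]); t=capture('top'); bottles(t)
a=world(t,np.ones((420,560),bool)); b=a[(a[:,2]>.085)&(a[:,2]<.118)&(abs(a[:,0]-.6)<.05)&(abs(a[:,1])<.07)]
if len(b)>5: print('handle',cv2.minAreaRect((b[:,:2]*1000).astype(np.float32)),np.percentile(b[:,2],95))
for n in('mat','tape','marker','plug1'):
  for d in search_frame(n,t): print(n,round(d['conf'],2),np.round(d['location'],3))
cv2.imwrite('pics/t12.png',cv2.resize(t['color'][90:290,100:460,::-1],(792,440),interpolation=cv2.INTER_CUBIC))
```

```text
[0.4887283  0.10667576 0.20178805]
0.97 [0.389 0.401] [79. 37.] yaw 9 z 0.043 hue [15. 30.] [133 240]
0.91 [ 0.301 -0.18 ] [80. 33.] yaw -122 z 0.039 hue [  1. 158.] [353 267]
0.83 [0.372 0.319] [36. 77.] yaw -2 z 0.043 hue [12. 25.] [165 245]
0.81 [ 0.206 -0.279] [80. 34.] yaw -122 z 0.039 hue [ 62. 110.] [392 303]
0.74 [0.532 0.343] [36. 80.] yaw -2 z 0.077 hue [13. 43.] [155 186]
0.71 [0.436 0.367] [79. 34.] yaw 37 z 0.043 hue [12.  27.5] [147 222]
0.67 [0.532 0.31 ] [33. 80.] yaw -2 z 0.043 hue [14. 40.] [168 186]
0.46 [0.534 0.376] [25. 75.] yaw -18 z 0.042 hue [111.  21.] [143 185]
handle ((604.768310546875, -0.6425819396972656), (99.9095687866211, 15.751803398132324), 85.03730010986328) 0.11304533308069664
mat 0.8 [ 0.584 -0.027  0.004]
tape 0.79 [ 0.721 -0.19   0.042]
tape 0.25 [ 0.603 -0.003  0.019]
marker 0.72 [0.371 0.317 0.045]
plug1 0.69 [0.532 0.38  0.042]
plug1 0.48 [ 0.442 -0.354  0.014]
plug1 0.39 [ 0.416 -0.376  0.017]
plug1 0.37 [ 0.529 -0.389  0.014]
```

View pics/t12.png

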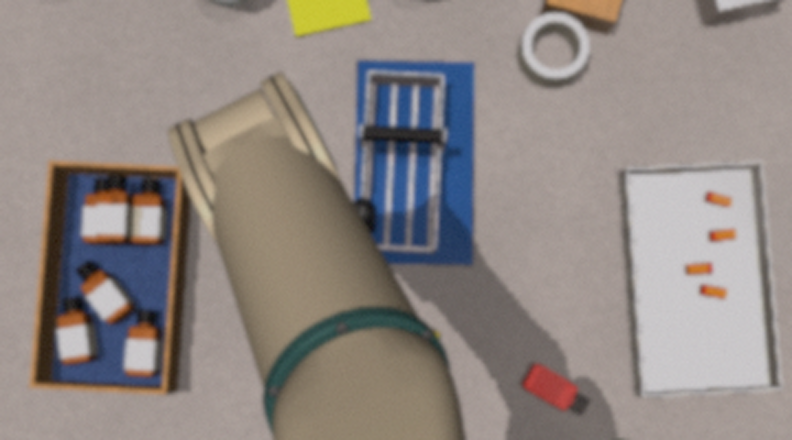

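The final view shows six bottles in the box at (65–165, 180–370), with the stacked one resting on two others. Four plugs lie in the tray at (690–735, 195–295). The basket is empty and level on the mat at (405,160), and the arm touches nothing.

```bash
python3 -c "
from h import *
print(workorder.finish_job())"
```

```text
the job is handed in; nothing more can be done
None
```

I handed the job in at about 41 s: all four plugs are in the tray, all six bottles are in the box, and the basket is back level on its mat; the hand-in returned no verdict.

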